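# Purge position on a bayonet pot

## Robot

A 7-joint arm with a two-finger parallel gripper is mounted at the origin on the work surface. World frame = base frame: x ahead of the robot, y to its left, z up, the work surface at z = 0. Lengths are in m, angles in rad, forces in N, time in s.
With the tool pointing down it reaches from about 0.425 to 0.925 m from the base axis. Payload 6.8 kg.
Tool frame: the origin (TCP) lies between the finger pads; the fingertips stand manip.finger_overhang ahead of it and the grasp point (between the pads) lies 5 mm behind it (manip.finger_overhang is the distance from the TCP to the fingertips, in m); y points along the fingers, x is the direction in which the jaws open and shut, and the axes are right-handed (so a half turn about y gives the same grasp; the last joint's range is limited). The gripper opens to 85 mm and grips with 20 to 120 N. Pads are 22 mm wide; open, the fingers measure 114 mm over their backs; the gripper's body (76 mm by 85 mm) begins 54 mm behind the grasp point. The pads swing forward as they close: fully open they stand 13 mm farther back than shut.
Start: joints at [0.996, 0.477, 0.022, 1.555, -0.011, 1.109, -0.083], TCP at [0.304, -0.603, 0.215] pointing down, gripper open.
Joint ranges: [-2.96, 2.96], [-0.34, 2.1], [-1.41, 1.46], [0.24, 2.44], [-1.37, 4.51], [0.17, 1.92], [-2.96, 2.96]. Speed limits (rad/s): [2.39, 2.39, 3.14, 3.14, 3.14, 3.14, 3.14].

## Interface

Orientations are given as a rotation vector (axis times angle).
In Python, from station import manip gives the robot as it stands.
- The arm moves only by the tool step_arm, never from a script. Its argument "rows" is a list of rows, each a list of 7 numbers: the shift along the tool's x, y, z in mm, then the turn, a rotation vector about the tool's x, y, z in rad, then the gripper's target within -1 to 1 (shut at 1, half-way at 0, fully open at -1). In form: [[x, y, z, wx, wy, wz, jaw], ...]. A call has 1 to 5 rows; each row shifts and turns the commanded pose from where the row before left it, along the tool's axes as they then stand; what a row does not reach is not made up. A row lasts 1/10 s, in which the tool goes at most 50 mm and 8.59 degrees, less where a joint would pass 70% of its speed; a pose out of reach is approached as far as the arm can. A call is refused whole if a number of a shift passes 50 or a number of a turn 0.15, either way. A call with a gripper value outside its range is refused whole. The fingers move at their own pace and stop on an object; "newtons" is the grip in N (left out, the last holds). Time passes only in rows, so rows that do not move let the fingers close. It gives the time, the measured TCP pose, the force and the opening at its end, in the units of the state.
- manip.state(): the state, without advancing time (a new reading comes with each control period).
- manip.camera(name): name is "scene" or "top" or "wrist"; returns a dict with "pixels" (384x512x3 uint8, red, green, blue), "K" (3x3 intrinsics, pixels), "R" (3x3) and "t" (3): a world point X has camera coordinates R X + t; the wrist camera has in their place "T_tool_cam" (4x4, takes a point from camera to tool coordinates, whose origin is the TCP and whose axes are the tool frame's). Camera axes: x right, y down, z forward; pixel columns grow to the right and rows downward; lengths in m; the calibration is good to about 2 mm. A picture is of the moment at which its call begins: read the wrist's pose just before it. There is no depth.
- manip.hand_in(): hands the job in, once; it reports no verdict.
The state is a dict: "t": time; "joint_pos": joint angles; "dq": joint speeds; "tau": joint torques, N m; "position": TCP position; "eef_rot": TCP orientation; "contact_force": force on the tool from outside, world axes, zero at the start; "torque": the same for the moment, N m; "gripper_width": opening from 0.0 (shut) to 1.0 (fully open).
Only numpy, scipy, OpenCV 4.12 (cv2) and the standard library are available. Lean on these libraries where they do the work, as an engineer would, in place of code of your own. Each camera call takes 0.05 s, during which the arm holds its last target.

## Task

First raise the monitor's folded screen to about 60 degrees from lying flat and let go of it, so that the purge reading can be seen. Then set the bayonet lid into the blue pot with its lugs in the slots (green marks), turn it clockwise seen from above to the yellow half-turn marks, well short of the red lock marks and without making the catch click, and keep holding it there: finish with the lid still in the gripper. Leave everything else on the bench where it is.

Things in the scene. Friction and masses are not known exactly. Their poses are not given: they have to be found in the camera images.
- screen (a joint): angle of the monitor's screen in rad: 0 = folded flat on the monitor, grows as the front edge rises (1.047 = 60 degrees), stop at 1.9. The hinge is stiff: the screen stays where it is left; about 3 to 4 N at the tab moves it
- screen_tab (a point): middle of the orange tab (36 long, 24 wide along the hinge, 12 thick, mm) that sticks out from the screen's front edge, the edge nearest the robot; 187 mm from the hinge line. Its x axis points from the tab to the hinge, y along the hinge, both turn with the screen. It can be pinched from above across its 24 mm width, and turns between the fingers as the screen is swung
- screen_hinge (a point): middle of the screen's hinge line, at the far edge of the monitor (grey box 190 x 220 x 44 mm, fixed); y along the hinge line. The hinge line is 51 mm above the bench; the black screen is 165 x 200 x 10 mm
- lid: loose bayonet lid, about 0.18 kg, origin at the centre of its underside, z up. Plug of 48 mm diameter, 15 mm long (z 0 to 15), with two steel lugs at its foot along +x and -x (out to 31.5 mm from the axis, 8 mm wide, 5 mm high); grey disc of 76 mm diameter above (z 15 to 21); on the disc a black grip bar along x, 58 long, 14 wide, from z 21 to 57, white line along its top. Lid is the same after a half turn
- lid_grip (a point): point on the lid's axis, in the grip bar, 45 mm above the lid's origin; axes as the lid's
- pot: fixed blue pot, origin at the centre of its foot on the bench, z up; 96 mm diameter, 80 mm high, on a steel plate 110 mm square and 12 mm thick. Two slots for the lid's lugs, 20 mm wide, lie towards +x and -x (green marks on the rim). Fully seated, the lid's origin is 65 mm above the pot's; with the lugs off the slots it stops 15 mm higher
- pot_mouth (a point): centre of the pot's mouth at rim height, 80 mm above the pot's origin, axes as the pot's. Aluminium lip 4 mm thick, 52 mm opening, slots reach 34 mm from the axis. Once seated (disc on the rim) the lid turns only clockwise seen from above, with 6 mm of axial play under the lip: yellow marks at 42 degrees, red at 84, just before the stop
- pot_half (a point): at the mouth's centre; its x axis points to a yellow half-turn mark (the other is opposite): 42 degrees clockwise from the pot's x axis. The grip bar's line must lie along it
- pot_lock (a point): at the mouth's centre; its x axis points to a red lock mark (the other is opposite): 84 degrees clockwise from the pot's x axis
- catch (a joint): travel in m of the brass spring catch in the pot's wall, 68 degrees clockwise from the pot's x axis: 0 at rest, 0.001 to 0.002 when a lug pushes past it. A lug begins to touch it when the lid is turned about 54 degrees, at 42 it is clear
- slot_jig: bystander: wooden slotted jig 55 x 240 x 26 mm, origin centre of underside
- bent_rod: bystander: L-bent steel rod, 10 mm thick, 270 mm long arm along its y, origin at the middle of the long arm
- clip_a: bystander: small steel clip 34 x 16 x 15 mm
- clip_b: bystander: small steel clip, same
- clip_c: bystander: small steel clip, same
- jar: bystander: amber jar, 52 mm diameter, 75 mm high, origin centre of underside
- driver: bystander: screwdriver lying on the bench
- blue_tray: bystander: blue tray 150 x 200 x 30 mm with a wood block and steel strips
Things that resemble listed ones, but are neither listed nor needed, are in the scene too. What is shaped like the pot but orange is not meant. What is shaped like the lid but pink is not meant.

How it is judged:
By the outcome, as a careful person would: the job done as asked, in the order asked, and still so for the second after the job is handed in, while the arm keeps its last pose, push and grip.
It also fails if it takes over 59 s, if anything falls off the work surface, if the arm or the gripper's body presses on something with over 40 N, if the wrist force passes 120 N, or if a joint passes its speed limit or range.

## Working session

There is one attempt and no reset: what is moved stays moved. The work goes in short steps, Python scripts to look and compute and a tool call to move; the robot and the scene stay as the last step left them, time stands still between calls to the robot, and variables do not carry over. Pictures are saved under pics/ and viewed, and the job is handed in when it is done.

Besides the shell and the picture viewer there is one more tool, called after "Emit:" as name(argument=value, ...), one argument or row to a line, values as JSON. step_arm: Moves the arm, as the interface text tells. Its arguments: {"type":"object","properties":{"rows":{"type":"array"},"newtons":{"type":"number"}},"required":["rows"]}

```bash
ls; mkdir -p pics
python3 - <<'E'
from station import manip
import cv2
print(manip.state()); print(manip.finger_overhang)
for n in ["scene","top","wrist"]:
    c=manip.camera(n)
    cv2.imwrite(f"pics/{n}0.png",c["pixels"][:,:,::-1])
    print(n,{k:v for k,v in c.items() if k!="pixels"})
E
```

```text
pics
{'t': 0.0, 'joint_pos': array([ 0.99589416,  0.4778001 ,  0.02232557,  1.5564565 , -0.01150891,
        1.10927226, -0.0831278 ]), 'dq': array([-8.59716621e-04, -7.17343541e-04, -9.73085437e-05,  1.45950695e-03,
       -9.17642956e-04, -9.53749208e-04,  1.57968557e-04]), 'tau': array([ 5.93978548e-04, -5.96446717e+01,  1.60772625e+00, -2.81191832e+01,
        1.23289702e-02,  9.34902637e-03, -1.22522715e-04]), 'position': array([ 0.30349006, -0.60223453,  0.21392332]), 'eef_rot': array([-1.39372428,  0.86006688, -0.85744777]), 'contact_force': array([-0.30526154,  0.67981369, -0.30228783]), 'torque': array([ 0.0096393 , -0.00042354, -0.00934629]), 'gripper_width': 0.9966341130244472}
0.014
scene {'K': array([[378.02523285,   0.        , 248.8481322 ],
       [  0.        , 378.02523285, 188.68672549],
       [  0.        ,   0.        ,   1.        ]]), 'R': array([[ 0.7126362 ,  0.701441  , -0.01140894],
       [ 0.59468245, -0.61264131, -0.52059909],
       [-0.37215914,  0.36421306, -0.85372503]]), 't': array([-0.31658873, -0.28021615,  1.22386888])}
top {'K': array([[416.417
[... 166 characters left out ...]
-0.99995386, -0.00474369],
       [-0.99519057,  0.00877598, -0.09756391],
       [ 0.09760104,  0.00390593, -0.99521796]]), 't': array([-0.0564952 ,  0.46853093,  1.38871091])}
wrist {'K': array([[269.14944178,   0.        , 256.71130418],
       [  0.        , 269.14944178, 187.36689232],
       [  0.        ,   0.        ,   1.        ]]), 'T_tool_cam': array([[ 9.99999757e-01, -5.39588948e-04,  4.40634100e-04,
        -1.68407302e-03],
       [-5.82536836e-04, -3.00803236e-01,  9.53686046e-01,
        -1.59003660e-01],
       [-3.82054287e-04, -9.53686071e-01, -3.00803477e-01,
         7.59719608e-02],
       [ 0.00000000e+00,  0.00000000e+00,  0.00000000e+00,
         1.00000000e+00]])}
```

View pics/scene0.png

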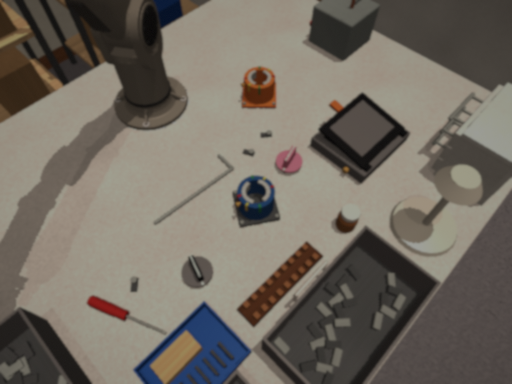

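View pics/top0.png

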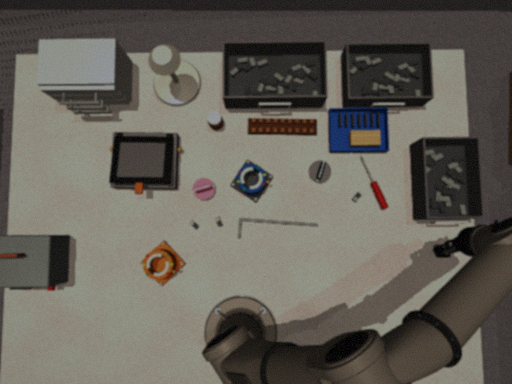

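View pics/wrist0.png

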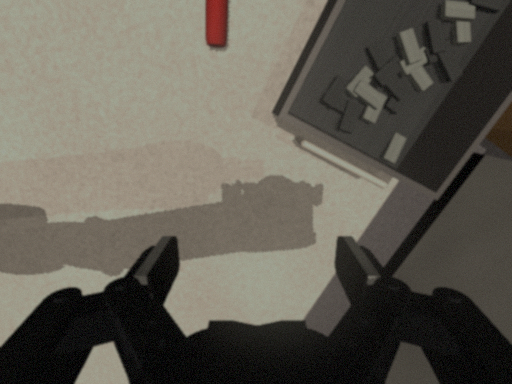

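The top view shows the monitor at (144,160) with its orange tab at (139,187), the grey lid at (320,171) and the blue pot at (252,181). The pink lid at (204,189) and the orange pot at (162,262) are decoys. Next I'll measure.

```bash
cat > h.py <<'E'
from station import manip
import numpy as np, cv2
from scipy.spatial.transform import Rotation as Rn
def cam(name):
    s=manip.state(); c=manip.camera(name)
    if name=="wrist":
        T=np.eye(4);T[:3,:3]=Rn.from_rotvec(s["eef_rot"]).as_matrix();T[:3,3]=s["position"]
        W=T@c["T_tool_cam"]; c["R"]=W[:3,:3].T; c["t"]=-c["R"]@W[:3,3]
    return c
def ray(c,u,v,z):
    d=c["R"].T@np.linalg.solve(c["K"],[u,v,1.]); o=-c["R"].T@c["t"]
    return o+d*(z-o[2])/d[2]
def proj(c,X):
    p=c["K"]@(c["R"]@np.asarray(X,float)+c["t"]); return p[:2]/p[2]
def save(c,name,box=None,f=1):
    im=c["pixels"][:,:,::-1]
    if box: x0,y0,x1,y1=box; im=im[y0:y1,x0:x1]
    cv2.imwrite("pics/"+name,cv2.resize(im,None,fx=f,fy=f,interpolation=cv2.INTER_CUBIC))
def mask(c,lo,hi,box):
    hsv=cv2.cvtColor(c["pixels"],cv2.COLOR_RGB2HSV); m=cv2.inRange(hsv,np.array(lo),np.array(hi))
    k=np.zeros_like(m);x0,y0,x1,y1=box;k[y0:y1,x0:x1]=255
    return m&k
def st():
    s=manip.state();R=Rn.from_rotvec(s["eef_rot"]).as_matrix()
    print("t",round(s["t"],2),"p",s["position"].round(4),"x",R[:,0].round(3),"y",R[:,1].round(3),"z",R[:,2].round(3),"F",s["contact_force"].round(1),"w",round(s["gripper_width"],3))
    return s,R
E
python3 - <<'E'
from h import *
st()
c=cam("top")
save(c,"tz1.png",(100,120,200,200),8)
save(c,"tz2.png",(225,150,345,210),6)
print(ray(c,139,187,.05),ray(c,252,181,.08),ray(c,320,171,.05))
E
```

```text
t 0.15 p [ 0.3035 -0.6024  0.2141] x [ 0.45  -0.893 -0.001] y [-0.001  0.001 -1.   ] z [ 0.893  0.45  -0.   ] F [-0.   1.1  0.1] w 0.995
[0.48334572 0.3315495  0.05      ] [ 0.49641679 -0.04555571  0.08      ] [ 0.53170313 -0.27229746  0.05      ]
```

View pics/tz1.png

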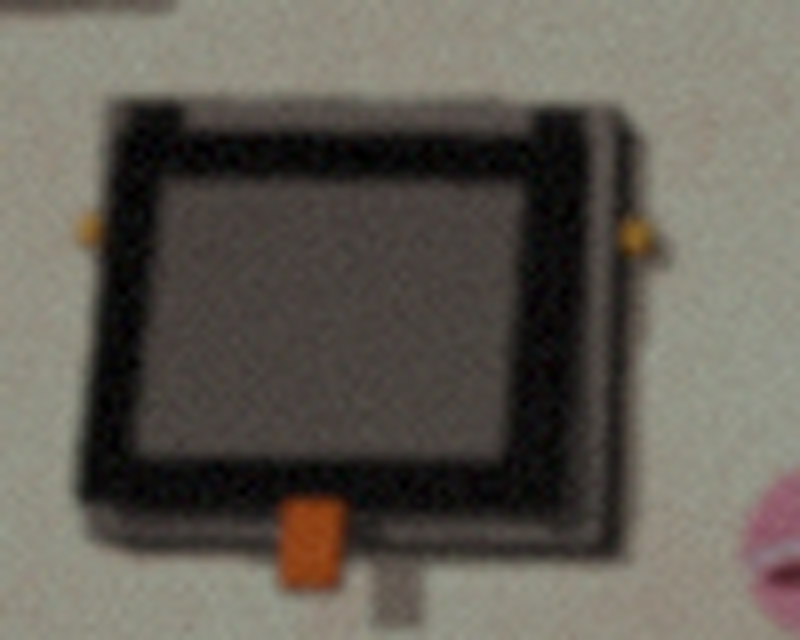

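View pics/tz2.png

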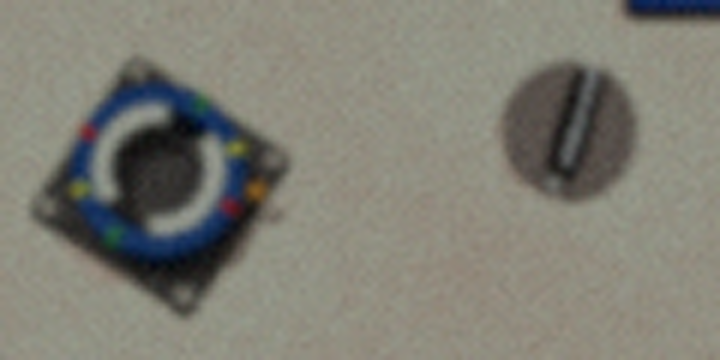

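```bash
cat >> h.py <<'E'
def cen(m):
    M=cv2.moments(m,True); return np.array([M["m10"],M["m01"]])/M["m00"] , M["m00"]
def tri(c1,p1,c2,p2):
    P=[np.asarray(c["K"])@np.c_[c["R"],c["t"]] for c in (c1,c2)]
    X=cv2.triangulatePoints(P[0],P[1],np.float64(p1).reshape(2,1),np.float64(p2).reshape(2,1))[:,0]; return X[:3]/X[3]
E
python3 - <<'E'
from h import *
t=cam("top");s=cam("scene")
save(s,"sz1.png",(290,80,420,190),6)
save(s,"sz2.png",(170,160,290,300),5)
for n,c,b in (("top",t,(130,178,150,198)),("scene",s,(320,90,350,118))):
    m=mask(c,(3,120,80),(18,255,255),b); print(n,cen(m),cv2.minAreaRect(cv2.findNonZero(m)))
    if n=="top": pt=cen(m)[0]
    else: ps=cen(m)[0]
print("tab",tri(t,pt,s,ps))
# monitor bottom box corner & screen corners in top
for p in ((85,497),(520,510),(160,130),(540,130)):
    print(p,ray(t,100+p[0]/8,120+p[1]/8,.055))
g=[ray(t,225+a/6,150+b/6,.08) for a,b in ((201,103),(113,236),(236,147),(79,188),(231,207),(88,132))]
for i in (0,2,4): d=g[i]-g[i+1]; print("c",(g[i]+g[i+1])/2,"ang",np.degrees(np.arctan2(d[1],d[0])), np.linalg.norm(d))
b=[ray(t,225+a/6,150+b/6,.057) for a,b in ((590,72),(565,172))]; d=b[0]-b[1];print("lid bar",(b[0]+b[1])/2,np.degrees(np.arctan2(d[1],d[0])),np.linalg.norm(d))
print("disc",ray(t,225+569/6,150+130/6,.021))
E
```

```text
top (array([138.33333333, 187.72413793]), 87.0) ((138.0, 187.5), (11.0, 8.0), 90.0)
scene (array([336.08139535, 105.8255814 ]), 86.0) ((336.2500305175781, 106.25000762939453), (12.020814895629883, 7.0710673332214355), 45.0)
tab [0.47792698 0.3242938  0.08521928]
(85, 497) [0.49993308 0.42488137 0.055     ]
(520, 510) [0.49288249 0.24384844 0.055     ]
(160, 130) [0.65494103 0.39734985 0.055     ]
(540, 130) [0.65342933 0.23755693 0.055     ]
c [ 0.5055675  -0.04296416  0.08      ] ang -33.722445582197246 0.08709922413962849
c [ 0.50657634 -0.04321056  0.08      ] ang -75.76065085717487 0.08822894735864222
c [ 0.50549725 -0.04419957  0.08      ] ang -118.35115937387451 0.08800341218583245
lid bar [ 0.53293114 -0.27546389  0.057     ] -15.189425597041845 0.05777527647713231
disc [ 0.53365605 -0.27601936  0.021     ]
```

View pics/sz1.png

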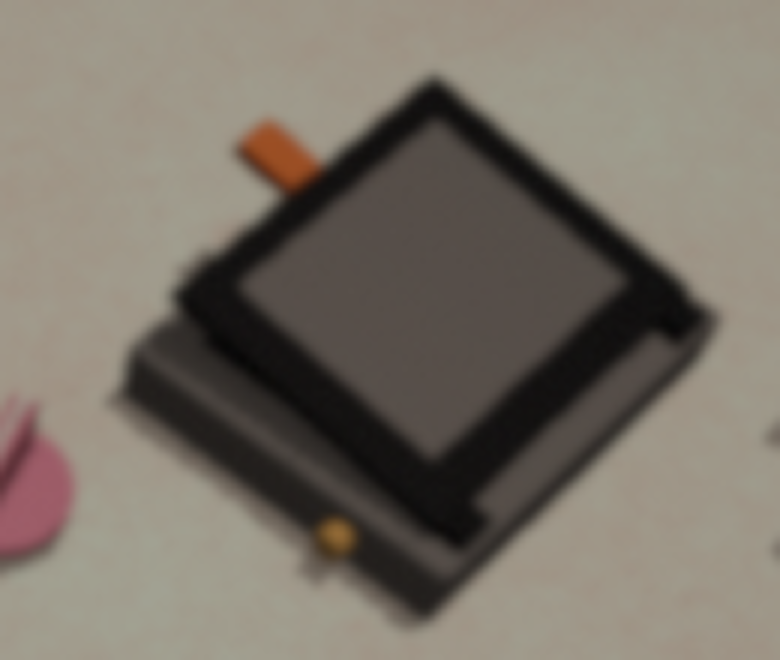

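View pics/sz2.png

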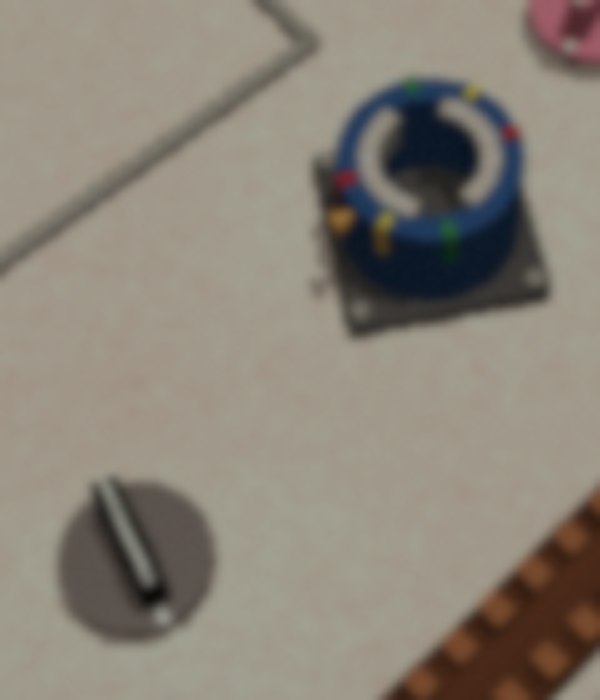

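```bash
cat >> h.py <<'E'
def plan(wps,jaw,vmax=42,wmax=0.13,start=None):
    """wps: list of (x,y,z,yawdeg); tool pointing down; prints rounded rows (mm, rad), tracking rounding"""
    s=manip.state();R=Rn.from_rotvec(s["eef_rot"]).as_matrix()
    p=s["position"]*1000; yaw=np.arctan2(R[1,0],R[0,0])
    if start is not None: p=np.array(start[:3])*1000.; yaw=np.radians(start[3])
    for w in wps:
        q=np.array(w[:3])*1000; dy=(np.radians(w[3])-yaw+np.pi)%(2*np.pi)-np.pi
        n=max(1,int(np.ceil(max(np.linalg.norm(q-p)/vmax,abs(dy)/wmax)-1e-3)))
        for k in range(n):
            d=(q-p)/(n-k); a=((np.radians(w[3])-yaw+np.pi)%(2*np.pi)-np.pi)/(n-k)
            M=np.array([[np.cos(yaw),np.sin(yaw),0],[0,0,-1],[-np.sin(yaw),np.cos(yaw),0]])
            sh=np.round(M@d,0 if vmax>10 else 1); a=round(a,3)
            p=p+M.T@sh; yaw+=a
            print([*sh.tolist(),0,-a,0,jaw])
        print("--",(p/1000).round(4),round(np.degrees(yaw),2))
E
python3 - <<'E'
from h import *
plan([(.48,-.27,.25,0),(.49,0.03,.25,50),(.45,.324,.25,90)],-1)
E
```

```text
[-22.0, -4.0, 31.0, 0, np.float64(-0.11), 0, -1]
[-18.0, -3.0, 33.0, 0, np.float64(-0.11), 0, -1]
[-15.0, -4.0, 35.0, 0, np.float64(-0.111), 0, -1]
[-11.0, -3.0, 36.0, 0, np.float64(-0.11), 0, -1]
[-6.0, -4.0, 37.0, 0, np.float64(-0.111), 0, -1]
[-2.0, -3.0, 37.0, 0, np.float64(-0.11), 0, -1]
[2.0, -4.0, 38.0, 0, np.float64(-0.111), 0, -1]
[6.0, -3.0, 37.0, 0, np.float64(-0.11), 0, -1]
[9.0, -4.0, 36.0, 0, np.float64(-0.111), 0, -1]
[14.0, -3.0, 35.0, 0, np.float64(-0.11), 0, -1]
-- [ 0.48   -0.2704  0.2496] -0.0
[1.0, -0.0, 38.0, 0, np.float64(-0.109), 0, -1]
[5.0, -0.0, 37.0, 0, np.float64(-0.109), 0, -1]
[9.0, -0.0, 36.0, 0, np.float64(-0.109), 0, -1]
[13.0, -0.0, 35.0, 0, np.float64(-0.109), 0, -1]
[17.0, -0.0, 34.0, 0, np.float64(-0.109), 0, -1]
[21.0, -0.0, 31.0, 0, np.float64(-0.109), 0, -1]
[24.0, -0.0, 29.0, 0, np.float64(-0.109), 0, -1]
[27.0, -0.0, 26.0, 0, np.float64(-0.11), 0, -1]
-- [0.49   0.0298 0.2496] 50.02
[25.0, -0.0, 27.0, 0, np.float64(-0.087), 0, -1]
[27.0, -0.0, 25.0, 0, np.float64(-0.087), 0, -1]
[29.0, -0.0, 23.0, 0, np.float64(-0.087), 0, -1]
[31.0, -0.0, 20.0, 0, np.float64(-0.087), 0, -1]
[33.0, -0.0, 17.0, 0, np.float64(-0.087), 0, -1]
[34.0, -0.0, 15.0, 0, np.float64(-0.088), 0, -1]
[36.0, -0.0, 11.0, 0, np.float64(-0.087), 0, -1]
[37.0, -0.0, 8.0, 0, np.float64(-0.088), 0, -1]
-- [0.4503 0.3244 0.2496] 90.01
```

Emit:
step_arm(
  rows=[
    [-22,-4,31,0,-0.11,0,-1],
    [-18,-3,33,0,-0.11,0,-1],
    [-15,-4,35,0,-0.11,0,-1],
    [-11,-3,36,0,-0.11,0,-1],
    [-6,-4,37,0,-0.11,0,-1],
  ],
)

```text
t: 0.8
position: [0.3927, -0.4346, 0.233]
eef_rot: [-1.528, 0.431, -0.431]
contact_force: [0.1, -0.4, -0.1]
gripper_width: 0.999
```

Emit:
step_arm(
  rows=[
    [-2,-3,37,0,-0.11,0,-1],
    [2,-4,38,0,-0.11,0,-1],
    [6,-3,37,0,-0.11,0,-1],
    [9,-4,36,0,-0.11,0,-1],
    [14,-3,35,0,-0.11,0,-1],
  ],
)

```text
t: 1.3
position: [0.4811, -0.2696, 0.2503]
eef_rot: [-1.571, -0.0, -0.0]
contact_force: [-0.4, -0.6, -0.4]
gripper_width: 1.003
```

Emit:
step_arm(
  rows=[
    [1,0,38,0,-0.11,0,-1],
    [5,0,37,0,-0.11,0,-1],
    [9,0,36,0,-0.11,0,-1],
    [13,0,35,0,-0.11,0,-1],
    [17,0,34,0,-0.11,0,-1],
  ],
)

```text
t: 1.8
position: [0.486, -0.0818, 0.2501]
eef_rot: [-1.528, -0.431, 0.431]
contact_force: [0.3, 0.2, 0.4]
gripper_width: 0.999
```

Emit:
step_arm(
  rows=[
    [21,0,31,0,-0.11,0,-1],
    [24,0,29,0,-0.11,0,-1],
    [27,0,26,0,-0.11,0,-1],
    [25,0,27,0,-0.087,0,-1],
    [27,0,25,0,-0.087,0,-1],
  ],
)

```text
t: 2.3
position: [0.4807, 0.1037, 0.2501]
eef_rot: [-1.411, -0.821, 0.82]
contact_force: [0.1, -0.6, 0.3]
gripper_width: 0.999
```

Emit:
step_arm(
  rows=[
    [29,0,23,0,-0.087,0,-1],
    [31,0,20,0,-0.087,0,-1],
    [33,0,17,0,-0.087,0,-1],
    [34,0,15,0,-0.087,0,-1],
    [36,0,11,0,-0.087,0,-1],
  ],
)

```text
t: 2.8
position: [0.4548, 0.2875, 0.25]
eef_rot: [-1.248, -1.148, 1.148]
contact_force: [0.9, 0.0, -0.4]
gripper_width: 1.0
```

Run:
```python
from h import *
st()
c=cam("wrist");save(c,"w1.png")
```

```text
t 2.8 p [0.4548 0.2875 0.25  ] x [ 0.083  0.997 -0.   ] y [ 0.001 -0.    -1.   ] z [-0.997  0.083 -0.001] F [ 0.9  0.  -0.4] w 1.0
```

View pics/w1.png

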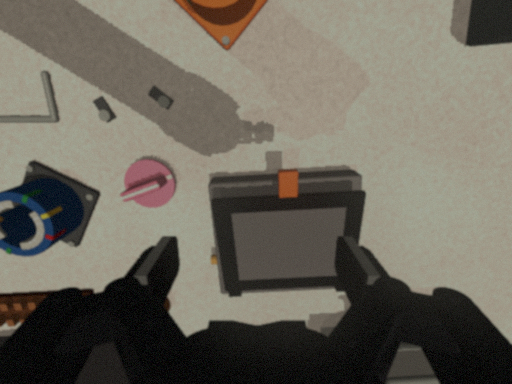

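The wrist view shows the tab at about (288,183), with the screen below it and nearly square to the image.

Run:
```python
from h import *
w=cam("wrist");s=cam("scene")
m=mask(w,(3,120,80),(18,255,255),(265,160,310,205)); pw,_=cen(m); print(pw,_,cv2.minAreaRect(cv2.findNonZero(m)))
pt=np.array([138.33,187.72]); ps=np.array([336.08,105.83])
T=manip.camera("top")
print(tri(w,pw,s,ps),tri(T,pt,s,ps),tri(w,pw,T,pt))
save(w,"w1z.png",(200,160,376,305),4)
```

```text
[280.97354497 185.73544974] 567.0 ((281.0, 186.0), (28.0, 20.0), 90.0)
[0.47776036 0.3262443  0.08375994] [0.47793464 0.32430249 0.08520254] [0.4779454  0.32547437 0.07903103]
```

View pics/w1z.png

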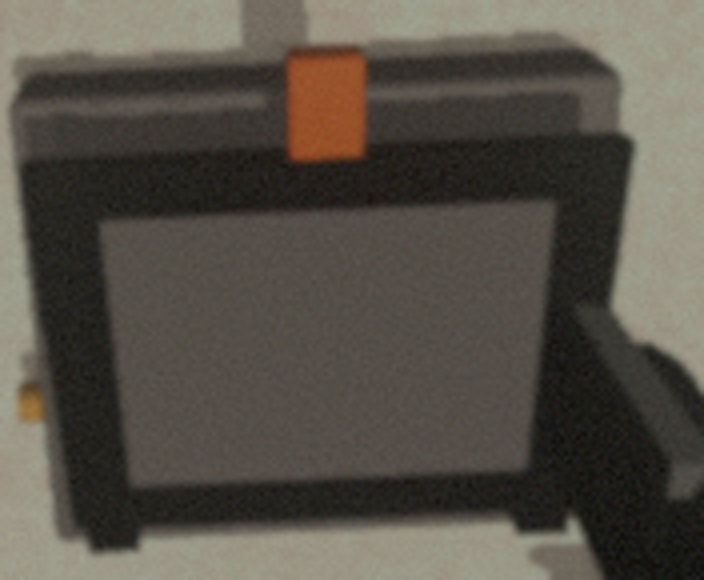

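Run:
```python
from h import *
st()
w=cam("wrist")
f=lambda p,z:ray(w,200+(p[0]+.5)/4-.5,160+(p[1]+.5)/4-.5,z)
for a,b,z in (((130,487),(530,472),.06),((135,520),(515,503),.056),((95,550),(565,530),.052),((25,160),(630,135),.08),((100,218),(555,203),.08)):
    A,B=f(a,z),f(b,z);d=B-A;print(A.round(4),B.round(4),np.degrees(np.arctan2(d[1],d[0])).round(2),np.linalg.norm(d).round(4))
```

```text
t 3.0 p [0.4547 0.287  0.2498] x [ 0.084  0.996 -0.   ] y [-0.  0. -1.] z [-0.996  0.084  0.   ] F [ 1.3 -0.6  0.3] w 0.998
[0.6329 0.2349 0.06  ] [0.639 0.387 0.06 ] 87.69 0.1523
[0.651  0.2344 0.056 ] [0.6557 0.3823 0.056 ] 88.21 0.1479
[0.667  0.2163 0.052 ] [0.6732 0.4029 0.052 ] 88.09 0.1867
[0.4909 0.2183 0.08  ] [0.4988 0.4139 0.08  ] 87.66 0.1958
[0.5132 0.2402 0.08  ] [0.5205 0.39   0.08  ] 87.2 0.15
```

Run:
```python
from h import *
plan([(.474,.3255,.14,87.8)],-0.2)
```

```text
[14.0, 37.0, -5.0, 0, np.float64(-0.016), 0, -0.2]
[14.0, 36.0, -5.0, 0, np.float64(-0.016), 0, -0.2]
[13.0, 37.0, -6.0, 0, np.float64(-0.016), 0, -0.2]
-- [0.4741 0.3255 0.1396] 87.78
```

Emit:
step_arm(
  rows=[
    [14,37,-5,0,-0.016,0,-0.2],
    [14,36,-5,0,-0.016,0,-0.2],
    [13,37,-6,0,-0.016,0,-0.2],
    [0,0,0,0,0,0,-0.2],
  ],
)

```text
t: 3.45
position: [0.4727, 0.3232, 0.1351]
eef_rot: [-1.226, -1.173, 1.187]
contact_force: [-0.6, -0.7, -1.3]
gripper_width: 0.599
```

Run:
```python
from h import *
st()
w=cam("wrist");save(w,"w2.png")
m=mask(w,(3,120,80),(18,255,255),(200,60,330,300)); print(cen(m),cv2.boundingRect(m))
for z in (.076,.08,.084): print(ray(w,*cen(m)[0],z))
```

```text
t 3.45 p [0.4727 0.3232 0.1351] x [ 0.039  0.999 -0.005] y [-0.007 -0.005 -1.   ] z [-0.999  0.039  0.007] F [-0.6 -0.7 -1.3] w 0.599
(array([258.60031847, 205.89410828]), 1256.0) (244, 185, 30, 43)
[0.4795072  0.32519587 0.076     ]
[0.47796709 0.32524919 0.08      ]
[0.47642699 0.32530252 0.084     ]
```

View pics/w2.png

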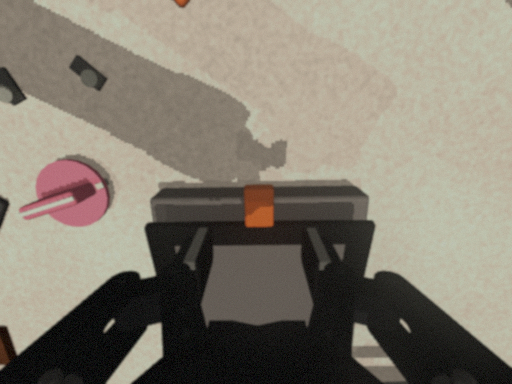

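The tab is centred between the fingers at (259,206), so I'll descend and pinch it.

Emit:
step_arm(
  rows=[
    [1,26,-1,0,0,0,-0.2],
    [1,26,-1,0,0,0,-0.2],
    [0,0,0,0,0,0,-0.2],
  ],
  newtons=40,
)

```text
t: 3.8
position: [0.4759, 0.3255, 0.0871]
eef_rot: [-1.229, -1.177, 1.182]
contact_force: [-0.9, -0.2, 0.6]
gripper_width: 0.599
```

Run:
```python
from h import *
st()
w=cam("wrist");save(w,"w3.png")
```

```text
t 3.8 p [0.4759 0.3255 0.0871] x [ 0.04   0.999 -0.003] y [-0.002 -0.003 -1.   ] z [-0.999  0.04   0.002] F [-0.9 -0.2  0.6] w 0.599
```

View pics/w3.png

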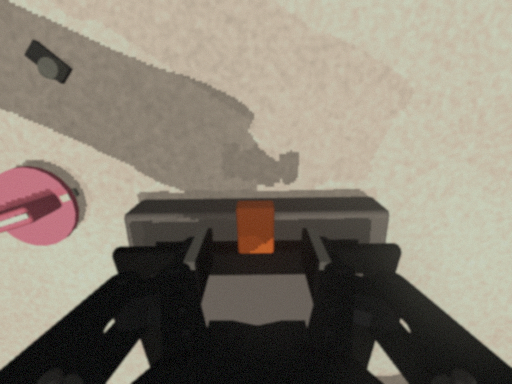

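Run:
```python
from h import *
w=cam("wrist");s=manip.state();R=Rn.from_rotvec(s["eef_rot"]).as_matrix()
for y in (0.01,0.0,-.02):
  for z in (-.011,0.011): print(y,z,[proj(w,s["position"]+R@np.array([sx,y,z])).round(0) for sx in (-.025,.025)])
m=mask(w,(3,120,80),(18,255,255),(200,60,330,300)); print(cen(m),cv2.boundingRect(m))
for z in (.076,.08,.084): print(ray(w,*cen(m)[0],z))
```

```text
0.01 -0.011 [array([221., 238.]), array([293., 238.])]
0.01 0.011 [array([220., 209.]), array([294., 209.])]
0.0 -0.011 [array([219., 245.]), array([295., 245.])]
0.0 0.011 [array([218., 215.]), array([296., 215.])]
-0.02 -0.011 [array([214., 262.]), array([299., 262.])]
-0.02 0.011 [array([213., 229.]), array([301., 229.])]
(array([253.50747038, 224.77022154]), 1941.0) (234, 199, 39, 53)
[0.47944993 0.3251354  0.076     ]
[0.47755316 0.32527118 0.08      ]
[0.47565639 0.32540697 0.084     ]
```

Emit:
step_arm(
  rows=[
    [0,2,0,0,0,0,0.5],
    [0,0,0,0,0,0,1],
    [0,0,0,0,0,0,1],
    [0,0,0,0,0,0,1],
    [0,0,0,0,0,0,1],
  ],
  newtons=40,
)

```text
t: 4.4
position: [0.4761, 0.3282, 0.0862]
eef_rot: [-1.227, -1.182, 1.181]
contact_force: [-0.6, 0.5, -0.5]
gripper_width: 0.001
```

Run:
```python
from h import *
st()
w=cam("wrist");save(w,"w4.png",(150,150,362,290),3.5)
```

```text
t 4.4 p [0.4761 0.3282 0.0862] x [0.038 0.999 0.   ] y [ 0.  0. -1.] z [-0.999  0.038 -0.   ] F [-0.6  0.5 -0.5] w 0.001
```

View pics/w4.png

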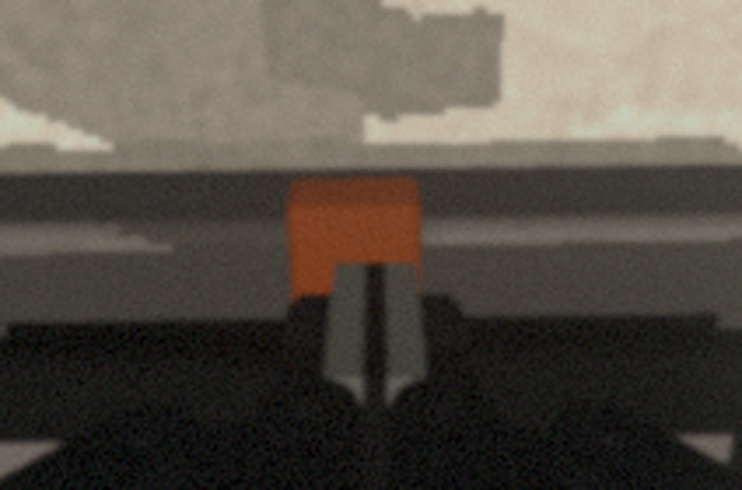

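Run:
```python
from h import *
w=cam("wrist");s=manip.state();R=Rn.from_rotvec(s["eef_rot"]).as_matrix()
for y in (0.014,0.0,-.01):
  for z in (-.011,0.011): print(y,z,[((proj(w,s["position"]+R@np.array([sx,y,z]))-150)*3.5).round(0) for sx in (-.01,0,.01)])
T=cam("top");S=cam("scene")
save(S,"s4.png",(310,70,420,170),7)
```

```text
0.014 -0.011 [array([320., 294.]), array([369., 294.]), array([418., 294.])]
0.014 0.011 [array([318., 193.]), array([369., 193.]), array([419., 193.])]
0.0 -0.011 [array([316., 328.]), array([368., 328.]), array([421., 328.])]
0.0 0.011 [array([313., 221.]), array([368., 221.]), array([423., 221.])]
-0.01 -0.011 [array([312., 356.]), array([368., 356.]), array([424., 356.])]
-0.01 0.011 [array([310., 244.]), array([368., 244.]), array([426., 244.])]
```

View pics/s4.png

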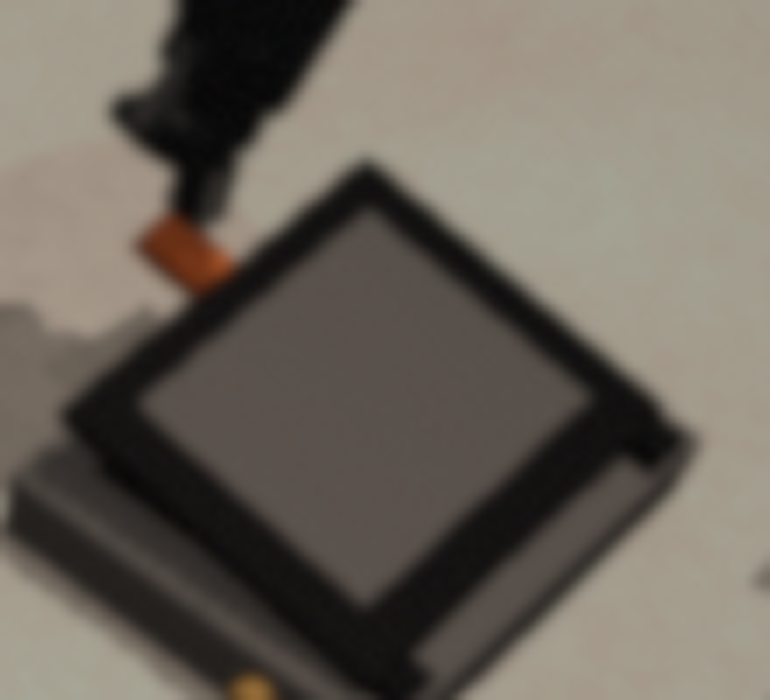

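Run:
```python
from h import *
S=cam("scene");s=manip.state();R=Rn.from_rotvec(s["eef_rot"]).as_matrix()
for y in (.014,0,-.014,-.028):
  print(y,[((proj(S,s["position"]+R@np.array([0,y,z]))-[310,70])*7).round(0) for z in (-.011,0,.011)])
T=cam("top");m=mask(T,(3,120,60),(18,255,255),(130,178,150,198));m2=mask(S,(3,120,60),(18,255,255),(320,90,350,118))
print(cen(m),cen(m2))
st()
# tab corners in s4: outer top corner left (140,240), (180,212); project candidate tab corners
a0=np.array([.662,.319,.051]);ax=np.array([-.9993,.037,0]);ay=np.array([.037,.9993,0])
for th in (0,5,10,15):
  c,sn=np.cos(np.radians(th)),np.sin(np.radians(th))
  up=np.array([0,0,1])*c-ax*sn; ou=ax*c+np.array([0,0,1])*sn
  w=[a0+ou*r+ay*q+up*.006 for r in (.205,) for q in (-.012,.012)]
  print(th,[((proj(S,p)-[310,70])*7).round(0) for p in w],[((proj(T,p)-[100,120])*8).round(0) for p in w])
```

```text
0.014 [array([196., 281.]), array([175., 267.]), array([155., 253.])]
0 [array([202., 257.]), array([181., 243.]), array([161., 229.])]
-0.014 [array([209., 233.]), array([188., 219.]), array([167., 204.])]
-0.028 [array([215., 208.]), array([194., 194.]), array([173., 179.])]
(array([nan, nan]), 0.0) (array([336.28409091, 106.07954545]), 88.0)
t 4.7 p [0.476  0.3281 0.0859] x [ 0.038  0.999 -0.   ] y [-0. -0. -1.] z [-0.999  0.038  0.   ] F [-0.2 -0.5 -0.6] w -0.003
0 [array([113., 285.]), array([150., 256.])] [array([347., 598.]), array([289., 596.])]
5 [array([122., 257.]), array([160., 227.])] [array([335., 591.]), array([276., 589.])]
10 [array([135., 230.]), array([172., 201.])] [array([323., 580.]), array([264., 578.])]
15 [array([150., 205.]), array([189., 175.])] [array([311., 565.]), array([251., 563.])]h.py:28: RuntimeWarning: invalid value encountered in divide
  M=cv2.moments(m,True); return np.array([M["m10"],M["m01"]])/M["m00"] , M["m00"]
```

Run:
```python
from h import *
w=cam("wrist");S=cam("scene")
for c,n,b in ((w,"w5.png",(190,150,320,300)),(S,"s5.png",(320,60,370,120))):
    im=c["pixels"][b[1]:b[3],b[0]:b[2],::-1].astype(float)/255
    im=(np.clip(im*1.2,0,1)**.5*255).astype(np.uint8)
    cv2.imwrite("pics/"+n,cv2.resize(im,None,fx=4 if n[0]=="w" else 10,fy=4 if n[0]=="w" else 10,interpolation=cv2.INTER_CUBIC))
```

```text
(no output)
```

View pics/w5.png

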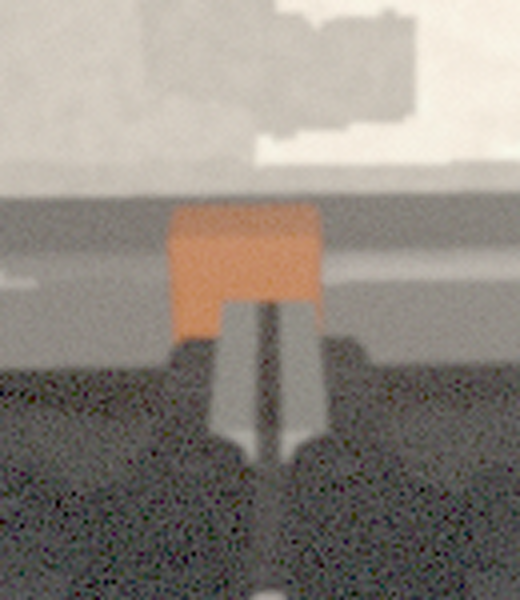

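View pics/s5.png

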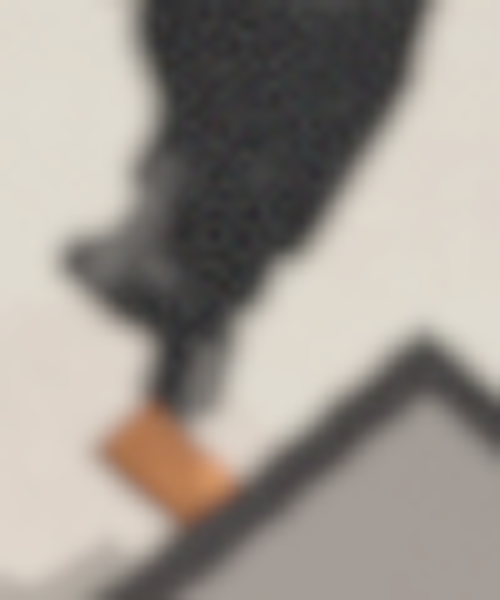

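Run:
```python
from h import *
print(manip.finger_overhang,[a for a in dir(manip) if a[0]!='_'])
w=cam("wrist"); st()
im=(np.clip(w["pixels"][:,:,::-1]/255.*1.2,0,1)**.45*255).astype(np.uint8)
s=manip.state();R=Rn.from_rotvec(s["eef_rot"]).as_matrix()
for y,col in ((.014,(0,0,255)),(0,(0,255,0)),(-.02,(255,0,0))):
  for z in (-.011,.011):
    p=proj(w,s["position"]+R@np.array([0,y,z])); cv2.circle(im,tuple(int(round(a)) for a in p),1,col,-1)
cv2.imwrite("pics/w6.png",cv2.resize(im[150:384,100:420],None,fx=2.5,fy=2.5))
```

```text
0.014 ['IKError', 'camera', 'finger_overhang', 'hand_in', 'state']
t 4.85 p [0.476  0.328  0.0858] x [ 0.038  0.999 -0.   ] y [-0. -0. -1.] z [-0.999  0.038  0.   ] F [0.1 0.3 0.4] w -0.0
```

View pics/w6.png

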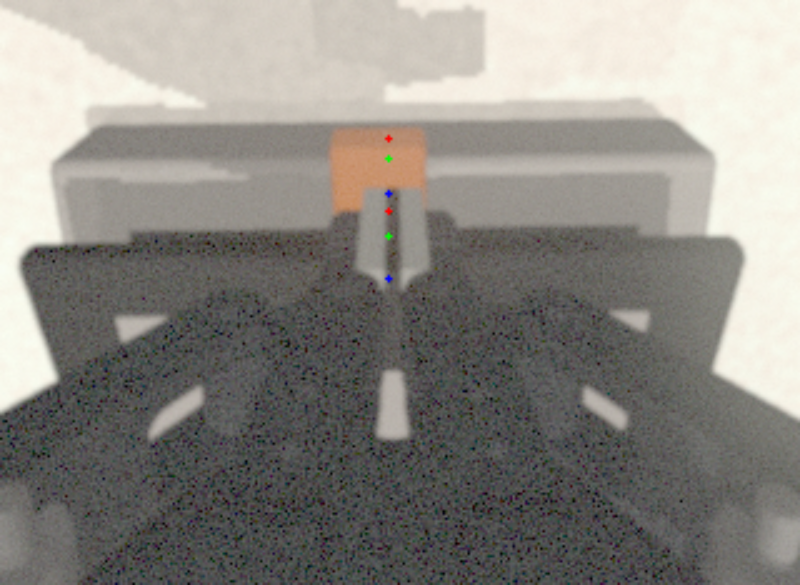

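The closed fingers sit above the tab. The images put the fingertips about 20 mm behind the TCP, which contradicts the stated 14 mm overhang. I'll open, go down in steps, and check the grip by its width.

Emit:
step_arm(
  rows=[
    [-2.5,0,0,0,0,0,-0.1],
    [0,0,0,0,0,0,-0.1],
    [0,0,0,0,0,0,-0.1],
    [0,20,0,0,0,0,-0.1],
    [0,0,0,0,0,0,-0.1],
  ],
)

```text
t: 5.35
position: [0.4749, 0.3243, 0.0641]
eef_rot: [-1.227, -1.178, 1.184]
contact_force: [-0.3, -0.0, -0.0]
gripper_width: 0.552
```

Run:
```python
from h import *
w=cam("wrist"); S=cam("scene");st()
g=lambda c:(np.clip(c["pixels"][:,:,::-1]/255.*1.2,0,1)**.5*255).astype(np.uint8)
cv2.imwrite("pics/w7.png",cv2.resize(np.hstack([g(w)[150:300,150:360]]),None,fx=3.5,fy=3.5))
cv2.imwrite("pics/s7.png",cv2.resize(g(S)[60:130,310:380],None,fx=8,fy=8))
```

```text
t 5.45 p [0.4756 0.3254 0.0659] x [ 0.038  0.999 -0.   ] y [-0.001 -0.    -1.   ] z [-0.999  0.038  0.001] F [-0.8  0.6  0.4] w 0.551
```

View pics/w7.png

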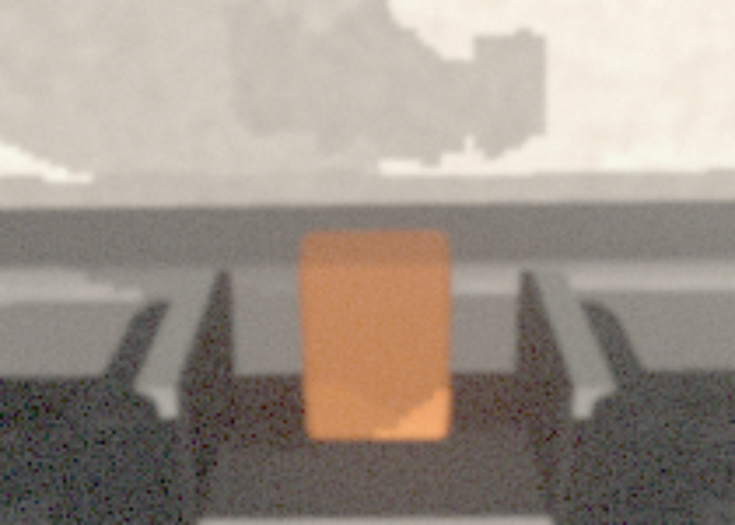

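View pics/s7.png

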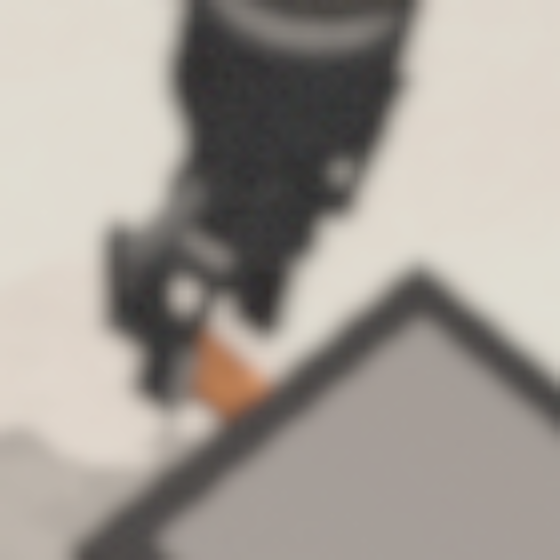

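The fingers straddle the tab symmetrically: the tab spans columns 300–450 and the inner finger faces are at 230 and 518. Closing.

Emit:
step_arm(
  rows=[
    [0,5,0,0,0,0,0.4],
    [0,0,0,0,0,0,1],
    [0,0,0,0,0,0,1],
    [0,0,0,0,0,0,1],
  ],
  newtons=40,
)

```text
t: 5.85
position: [0.4759, 0.3246, 0.0606]
eef_rot: [-1.228, -1.18, 1.183]
contact_force: [-0.2, -2.4, -3.0]
gripper_width: 0.269
```

Run:
```python
from h import *
w=cam("wrist"); st()
g=lambda c:(np.clip(c["pixels"][:,:,::-1]/255.*1.2,0,1)**.5*255).astype(np.uint8)
cv2.imwrite("pics/w8.png",cv2.resize(np.hstack([g(w)[150:300,150:360]]),None,fx=3.5,fy=3.5))
```

```text
t 5.9 p [0.4759 0.3246 0.0606] x [ 0.038  0.999 -0.001] y [-0.    -0.001 -1.   ] z [-0.999  0.038  0.   ] F [ 0.5 -3.3 -1.7] w 0.273
```

View pics/w8.png

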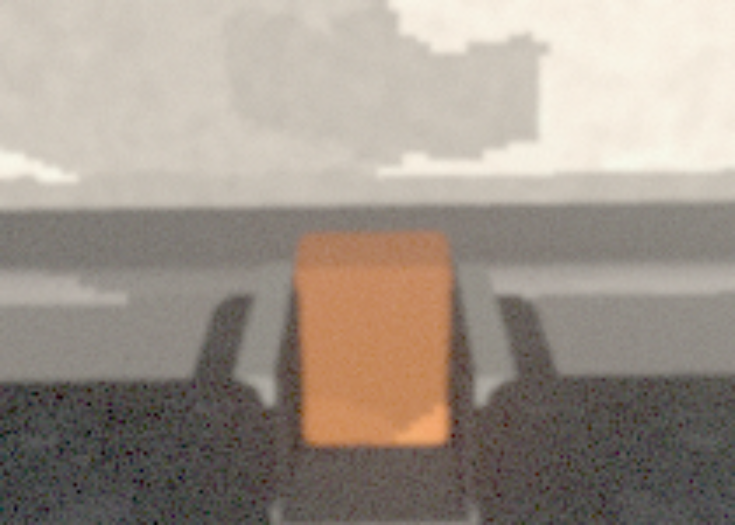

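The tab is pinched at a width of about 23.5 mm, with roughly 10 mm of pad below the tab's top face. Now I'll swing it along the arc.

Run:
```python
import numpy as np
th=np.radians(np.linspace(8.5,60,16));r=188
x=-r*np.cos(th);z=r*np.sin(th)
p=0;q=0
for k in range(1,16):
    a=round(x[k]-x[0]-p);b=round(z[k]-z[0]-q);p+=a;q+=b
    print([0,-b,-a,0,0,0,1])
```

```text
[0, -11, -2, 0, 0, 0, 1]
[0, -11, -3, 0, 0, 0, 1]
[0, -11, -3, 0, 0, 0, 1]
[0, -10, -4, 0, 0, 0, 1]
[0, -11, -4, 0, 0, 0, 1]
[0, -10, -6, 0, 0, 0, 1]
[0, -9, -5, 0, 0, 0, 1]
[0, -10, -7, 0, 0, 0, 1]
[0, -9, -7, 0, 0, 0, 1]
[0, -8, -7, 0, 0, 0, 1]
[0, -8, -8, 0, 0, 0, 1]
[0, -8, -8, 0, 0, 0, 1]
[0, -7, -9, 0, 0, 0, 1]
[0, -6, -9, 0, 0, 0, 1]
[0, -6, -10, 0, 0, 0, 1]
```

Emit:
step_arm(
  rows=[
    [0,-11,-2,0,0,0,1],
    [0,-11,-3,0,0,0,1],
    [0,-11,-3,0,0,0,1],
    [0,-10,-4,0,0,0,1],
    [0,-11,-4,0,0,0,1],
  ],
)

```text
t: 6.4
position: [0.4945, 0.3241, 0.1159]
eef_rot: [-1.23, -1.182, 1.178]
contact_force: [11.1, -2.0, -11.2]
gripper_width: 0.265
```

Emit:
step_arm(
  rows=[
    [0,-10,-6,0,0,0,1],
    [0,-9,-5,0,0,0,1],
    [0,-10,-7,0,0,0,1],
  ],
)

```text
t: 6.7
position: [0.5116, 0.3237, 0.1445]
eef_rot: [-1.228, -1.182, 1.179]
contact_force: [8.1, 0.3, -12.4]
gripper_width: 0.266
```

Run:
```python
from h import *
w=cam("wrist"); S=cam("scene");st()
g=lambda c:(np.clip(c["pixels"][:,:,::-1]/255.*1.2,0,1)**.5*255).astype(np.uint8)
cv2.imwrite("pics/w9.png",cv2.resize(np.hstack([g(w)[150:300,150:360]]),None,fx=3.5,fy=3.5))
cv2.imwrite("pics/s9.png",cv2.resize(g(S)[40:190,290:420],None,fx=4,fy=4))
```

```text
t 6.8 p [0.5127 0.3237 0.1457] x [0.04  0.999 0.001] y [ 0.003  0.001 -1.   ] z [-0.999  0.04  -0.003] F [ 6.2 -1.6 -5.2] w 0.265
```

View pics/w9.png

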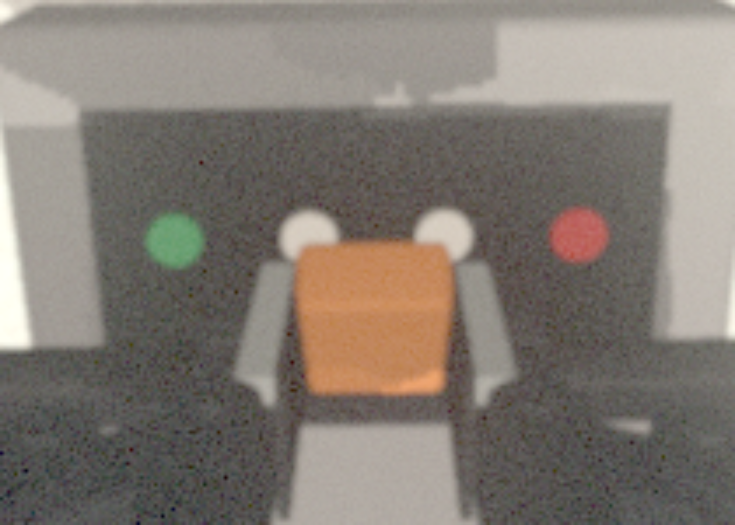

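View pics/s9.png

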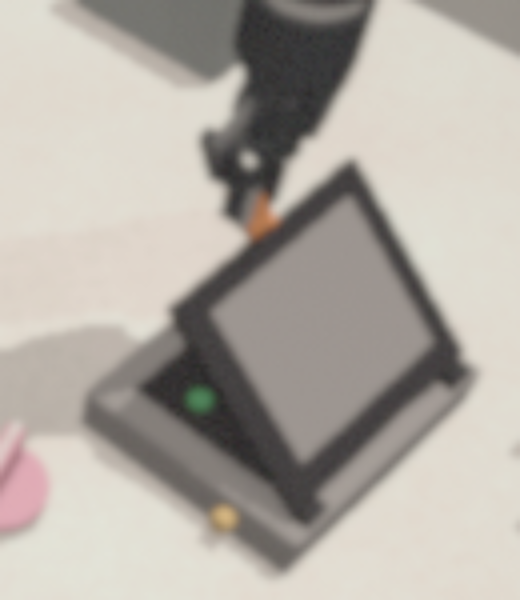

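The screen is swinging up with the tab still pinched. I'll continue the arc.

Emit:
step_arm(
  rows=[
    [0,-9,-7,0,0,0,1],
    [0,-8,-7,0,0,0,1],
    [0,-8,-8,0,0,0,1],
    [0,-8,-8,0,0,0,1],
  ],
)

```text
t: 7.2
position: [0.5408, 0.3229, 0.1769]
eef_rot: [-1.227, -1.181, 1.18]
contact_force: [6.6, 2.4, -15.7]
gripper_width: 0.265
```

Emit:
step_arm(
  rows=[
    [0,-7,-9,0,0,0,1],
    [0,-6,-9,0,0,0,1],
    [0,-6,-10,0,0,0,1],
    [0,0,0,0,0,0,1],
  ],
)

```text
t: 7.6
position: [0.5695, 0.3222, 0.1971]
eef_rot: [-1.228, -1.182, 1.179]
contact_force: [2.3, -0.7, -4.1]
gripper_width: 0.265
```

Run:
```python
from h import *
w=cam("wrist"); S=cam("scene");T=cam("top");st()
g=lambda c:(np.clip(c["pixels"][:,:,::-1]/255.*1.2,0,1)**.5*255).astype(np.uint8)
cv2.imwrite("pics/w10.png",cv2.resize(np.hstack([g(w)[150:300,150:360]]),None,fx=3.5,fy=3.5))
cv2.imwrite("pics/s10.png",cv2.resize(g(S)[20:190,290:420],None,fx=4.5,fy=4.5,interpolation=2))
cv2.imwrite("pics/t10.png",cv2.resize(g(T)[110:210,90:210],None,fx=6,fy=6,interpolation=2))
```

```text
t 7.75 p [0.5685 0.3222 0.1965] x [0.038 0.999 0.001] y [ 0.002  0.001 -1.   ] z [-0.999  0.038 -0.002] F [ 3.4 -0.7 -5.7] w 0.269
```

View pics/w10.png

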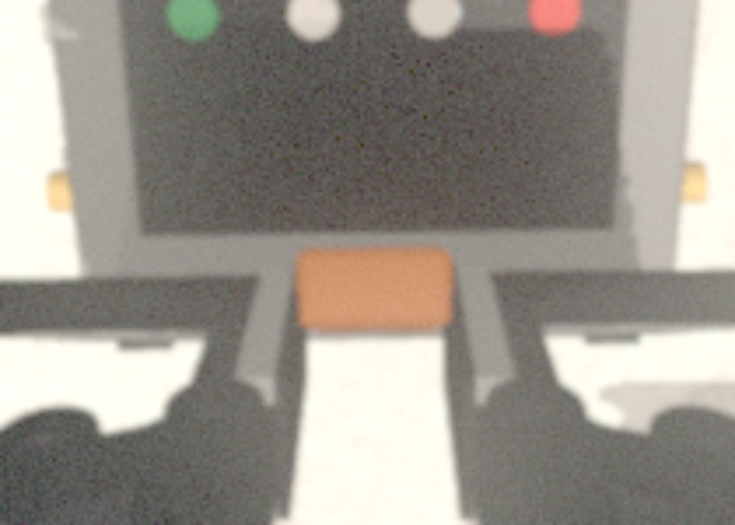

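View pics/s10.png

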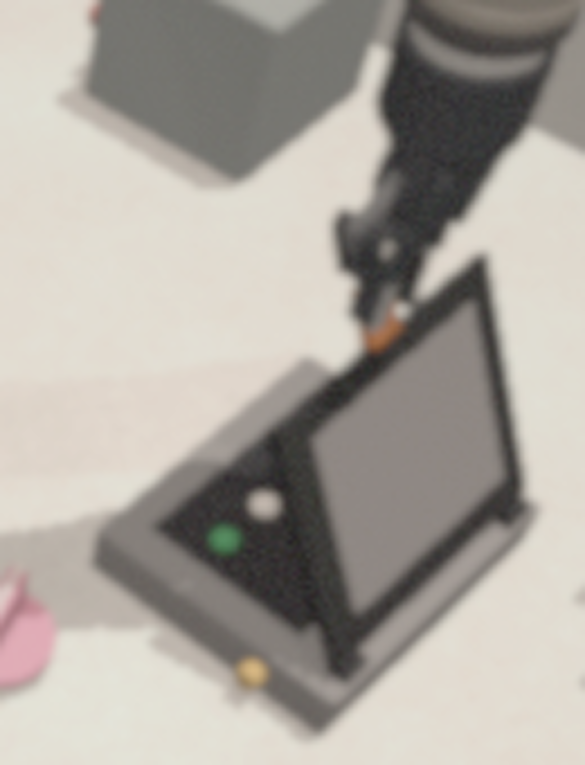

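View pics/t10.png

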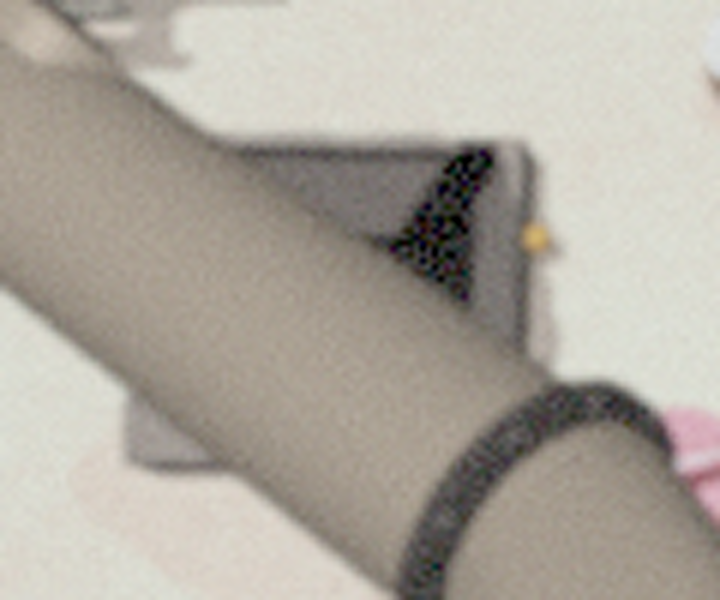

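Run:
```python
from h import *
S=cam("scene")
a0=np.array([.661,.319,.051]);ax=np.array([-.9993,.037,0]);ay=np.array([.037,.9993,0])
for th in (8,50,55,60,65):
  c,sn=np.cos(np.radians(th)),np.sin(np.radians(th))
  up=np.array([0,0,1])*c-ax*sn; ou=ax*c+np.array([0,0,1])*sn
  w=[a0+ou*.169+ay*q+up*h for q in (-.1,.1) for h in (-.005,.005)]
  h=[a0+ay*q for q in (-.1,.1)]
  print(th,[((proj(S,p)-[290,20])*4.5).round(0).tolist() for p in w],[((proj(S,p)-[290,20])*4.5).round(0).tolist() for p in h])
w=cam("wrist");m=mask(w,(3,120,60),(18,255,255),(220,200,300,260));pw=cen(m)[0]
m2=mask(S,(3,110,60),(20,255,255),(360,80,390,110));print(pw,cen(m2),tri(w,pw,S,cen(m2)[0]))
```

```text
8 [[117.0, 498.0], [121.0, 489.0], [317.0, 337.0], [322.0, 327.0]] [[326.0, 675.0], [521.0, 496.0]]
50 [[220.0, 428.0], [233.0, 427.0], [434.0, 254.0], [448.0, 252.0]] [[326.0, 675.0], [521.0, 496.0]]
55 [[239.0, 427.0], [253.0, 428.0], [455.0, 251.0], [469.0, 251.0]] [[326.0, 675.0], [521.0, 496.0]]
60 [[260.0, 429.0], [274.0, 431.0], [476.0, 251.0], [492.0, 252.0]] [[326.0, 675.0], [521.0, 496.0]]
65 [[281.0, 433.0], [296.0, 437.0], [499.0, 252.0], [515.0, 255.0]] [[326.0, 675.0], [521.0, 496.0]]
[256.60396975 232.00567108] (array([374.38235294,  93.14705882]), 34.0) [0.57240695 0.32508562 0.1985305 ]
```

The measured hand travel gives about 60.2°: a chord of 164.5 mm at 55.7° elevation. The scene view gives 60–63°. Releasing.

Emit:
step_arm(
  rows=[
    [0,0,0,0,0,0,0.1],
    [0,0,0,0,0,0,0.1],
    [0,0,0,0,0,0,0.1],
    [0,-25,2,0,0,0,0.1],
    [0,-35,5,0,0,0,0.1],
  ],
)

```text
t: 8.35
position: [0.5599, 0.3215, 0.2548]
eef_rot: [-1.226, -1.178, 1.184]
contact_force: [0.7, 0.5, 0.7]
gripper_width: 0.448
```

Run:
```python
from h import *
S=cam("scene");st()
g=lambda c:(np.clip(c["pixels"][:,:,::-1]/255.*1.2,0,1)**.5*255).astype(np.uint8)
cv2.imwrite("pics/s11.png",cv2.resize(g(S)[20:190,290:420],None,fx=4.5,fy=4.5,interpolation=2))
```

```text
t 8.4 p [0.5612 0.3249 0.263 ] x [0.037 0.999 0.005] y [ 0.005  0.004 -1.   ] z [-0.999  0.037 -0.005] F [-0.1  2.3  5.7] w 0.448
```

View pics/s11.png

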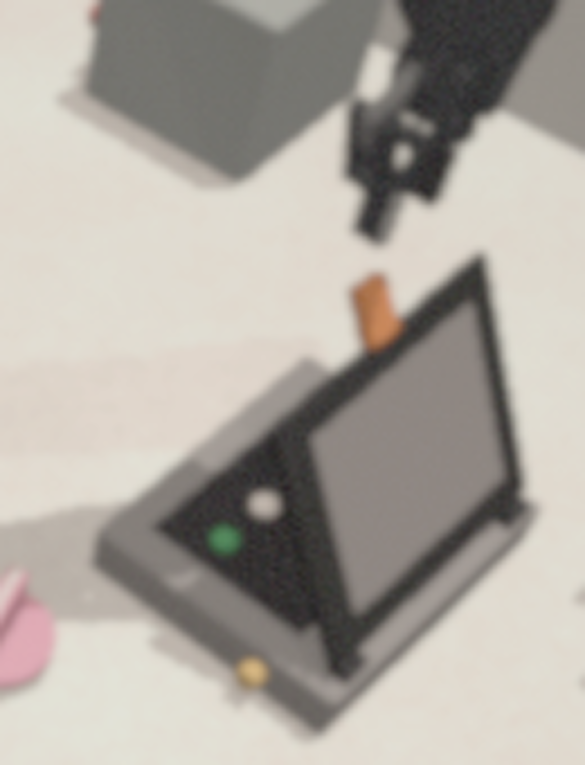

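The screen stays where it was left; its corner is still at (485,258). Next is the lid.

Run:
```python
from h import *
plan([(.54,.10,.28,82),(.533,-.15,.28,76),(.533,-.276,.20,74.8)],-0.2,vmax=46)
```

```text
[-45.0, -3.0, 3.0, 0, np.float64(0.021), 0, -0.2]
[-45.0, -4.0, 2.0, 0, np.float64(0.02), 0, -0.2]
[-45.0, -3.0, 0.0, 0, np.float64(0.021), 0, -0.2]
[-45.0, -4.0, -0.0, 0, np.float64(0.02), 0, -0.2]
[-46.0, -3.0, -1.0, 0, np.float64(0.021), 0, -0.2]
-- [0.5395 0.0997 0.28  ] 81.99
[-41.0, -0.0, -5.0, 0, np.float64(0.017), 0, -0.2]
[-41.0, -0.0, -5.0, 0, np.float64(0.018), 0, -0.2]
[-41.0, -0.0, -6.0, 0, np.float64(0.017), 0, -0.2]
[-41.0, -0.0, -7.0, 0, np.float64(0.018), 0, -0.2]
[-41.0, -0.0, -8.0, 0, np.float64(0.017), 0, -0.2]
[-42.0, -0.0, -8.0, 0, np.float64(0.018), 0, -0.2]
-- [ 0.5328 -0.1503  0.28  ] 75.98
[-30.0, 20.0, -8.0, 0, np.float64(0.005), 0, -0.2]
[-31.0, 20.0, -8.0, 0, np.float64(0.005), 0, -0.2]
[-30.0, 20.0, -8.0, 0, np.float64(0.005), 0, -0.2]
[-31.0, 20.0, -8.0, 0, np.float64(0.006), 0, -0.2]
-- [ 0.5333 -0.2764  0.2   ] 74.77
```

Emit:
step_arm(
  rows=[
    [-45,-3,3,0,0.02,0,-0.2],
    [-45,-4,2,0,0.02,0,-0.2],
    [-45,-3,0,0,0.02,0,-0.2],
    [-45,-4,0,0,0.02,0,-0.2],
    [-46,-3,-1,0,0.02,0,-0.2],
  ],
)

```text
t: 8.9
position: [0.5389, 0.0962, 0.2736]
eef_rot: [-1.272, -1.108, 1.106]
contact_force: [0.8, -1.0, 0.4]
gripper_width: 0.602
```

Emit:
step_arm(
  rows=[
    [-41,0,-5,0,0.018,0,-0.2],
    [-41,0,-5,0,0.018,0,-0.2],
    [-41,0,-6,0,0.018,0,-0.2],
    [-41,0,-7,0,0.018,0,-0.2],
    [-41,0,-8,0,0.018,0,-0.2],
  ],
)

```text
t: 9.4
position: [0.5342, -0.1113, 0.2735]
eef_rot: [-1.309, -1.04, 1.039]
contact_force: [1.7, -0.6, -0.9]
gripper_width: 0.595
```

Emit:
step_arm(
  rows=[
    [-42,0,-8,0,0.018,0,-0.2],
    [-30,20,-8,0,0.005,0,-0.2],
    [-31,20,-8,0,0.005,0,-0.2],
    [-30,20,-8,0,0.005,0,-0.2],
    [-31,20,-8,0,0.005,0,-0.2],
  ],
)

```text
t: 9.9
position: [0.5333, -0.2796, 0.1927]
eef_rot: [-1.324, -1.012, 1.011]
contact_force: [-0.2, 0.1, 0.5]
gripper_width: 0.603
```

Emit:
step_arm(
  rows=[
    [0,0,0,0,0,0,-0.2],
    [0,0,0,0,0,0,-0.2],
  ],
)

```text
t: 10.1
position: [0.5328, -0.279, 0.1925]
eef_rot: [-1.323, -1.01, 1.01]
contact_force: [0.5, 1.8, -0.5]
gripper_width: 0.6
```

Run:
```python
from h import *
st();w=cam("wrist"); T=cam("top");st()
g=lambda c:(np.clip(c["pixels"][:,:,::-1]/255.*1.2,0,1)**.7*255).astype(np.uint8)
cv2.imwrite("pics/w12.png",g(w))
cv2.imwrite("pics/t12.png",cv2.resize(g(T)[110:210,90:210],None,fx=6,fy=6,interpolation=2))
```

```text
t 10.1 p [ 0.5328 -0.279   0.1925] x [0.264 0.965 0.001] y [-0.001  0.001 -1.   ] z [-0.965  0.264  0.001] F [ 0.5  1.8 -0.5] w 0.6
t 10.2 p [ 0.5339 -0.2774  0.1938] x [0.261 0.965 0.001] y [ 0.002  0.    -1.   ] z [-0.965  0.261 -0.001] F [ 0.3 -0.7 -0.6] w 0.605
```

View pics/w12.png

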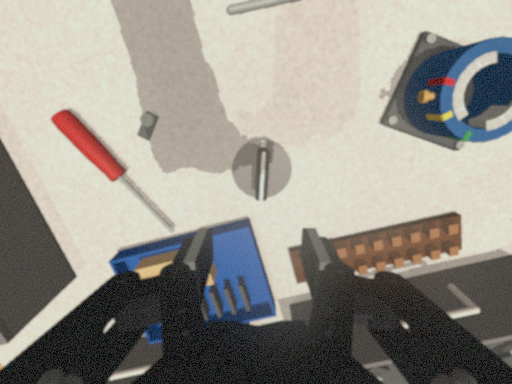

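View pics/t12.png

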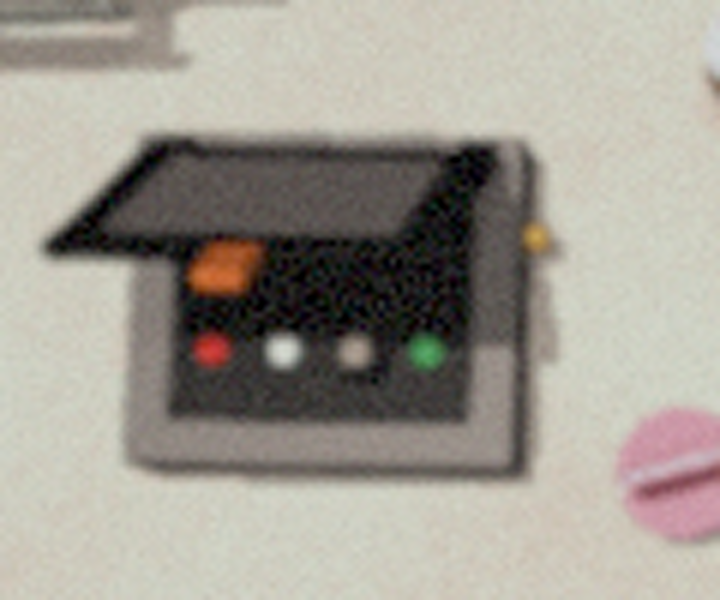

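In the wrist view the lid's disc is centred at about (262,169) and the bar runs from (263,142) to (262,198). In the top view the screen stands open. I'll measure both.

Run:
```python
from h import *
w=cam("wrist"); T=cam("top"); S=cam("scene"); st()
mt=mask(T,(3,120,60),(18,255,255),(115,140,140,165)); ms=mask(S,(3,120,60),(18,255,255),(355,75,390,110))
X=tri(T,cen(mt)[0],S,cen(ms)[0]); print("tab",X,cen(mt),cen(ms), "ang from hinge .662,.051:",np.degrees(np.arctan2(X[2]-.051,.661-X[0])), np.degrees(np.arcsin((X[2]-.051)/.187)),np.degrees(np.arccos((.662-X[0])/.187)))
b=w["pixels"][125:215,220:305]
cv2.imwrite("pics/w13.png",cv2.resize(b[:,:,::-1],None,fx=7,fy=7,interpolation=2))
c=w["pixels"][20:160,370:512]
cv2.imwrite("pics/w14.png",cv2.resize(c[:,:,::-1],None,fx=4,fy=4,interpolation=2))
```

```text
t 10.35 p [ 0.5338 -0.2777  0.1939] x [ 0.261  0.965 -0.   ] y [ 0.001 -0.    -1.   ] z [-0.965  0.261 -0.002] F [-0.7  0.2 -0.4] w 0.599
tab [0.56523906 0.32471717 0.20853803] (array([126.86486486, 154.2027027 ]), 74.0) (array([373.02419355,  88.89516129]), 124.0) ang from hinge .662,.051: 58.706288256963646 57.399675365309925 58.839433128312486
```

View pics/w13.png

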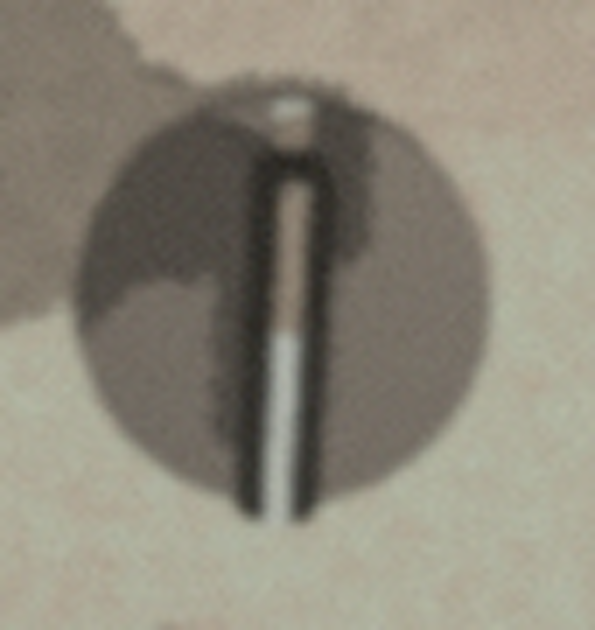

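View pics/w14.png

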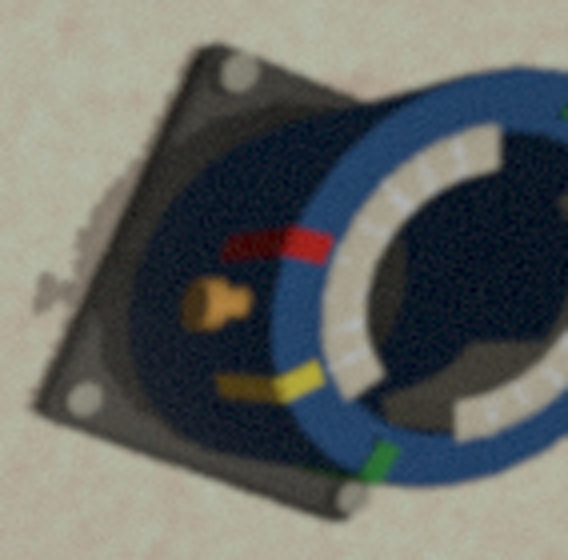

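Run:
```python
from h import *
w=cam("wrist");st()
f=lambda p,z:ray(w,220+(p[0]+.5)/7-.5,125+(p[1]+.5)/7-.5,z)
A,B=f((294,160),.057),f((279,521),.057);d=B-A;print("bar",A,B,(A+B)/2,np.degrees(np.arctan2(d[1],d[0])),np.linalg.norm(d))
print("disc centre",f((284,293),.021),[f(p,.021) for p in ((75,295),(490,300))])
M=w["pixels"][125:215,220:305]
g=cv2.cvtColor(M,cv2.COLOR_RGB2GRAY)
# white line centre per row
for r in range(26,74,6):
    row=g[r,30:52].astype(int); print(r,30+np.argmax(row),row.max(),end=" | ")
```

```text
t 10.4 p [ 0.5337 -0.2779  0.1938] x [ 0.261  0.965 -0.   ] y [ 0.001 -0.    -1.   ] z [-0.965  0.261 -0.001] F [ 0.2  1.  -0.1] w 0.603
bar [ 0.50519026 -0.26393474  0.057     ] [ 0.5629326  -0.28180187  0.057     ] [ 0.53406143 -0.2728683   0.057     ] -17.193563501703444 0.06044346285163272
disc centre [ 0.53371823 -0.27272684  0.021     ] [array([ 0.52423951, -0.30921422,  0.021     ]), array([ 0.54466954, -0.23716476,  0.021     ])]
26 43 97 | 32 41 126 | 38 41 127 | 44 41 127 | 50 41 167 | 56 40 170 | 62 40 171 | 68 40 167 |
```

Run:
```python
from h import *
plan([(.534,-.2728,.06,73)],-0.2,vmax=40)
```

```text
[1.0, 33.0, 0.0, 0, np.float64(0.008), 0, -0.2]
[1.0, 34.0, 0.0, 0, np.float64(0.008), 0, -0.2]
[2.0, 33.0, 1.0, 0, np.float64(0.008), 0, -0.2]
[1.0, 34.0, 0.0, 0, np.float64(0.009), 0, -0.2]
-- [ 0.5341 -0.2728  0.0598] 72.98
```

Emit:
step_arm(
  rows=[
    [1,33,0,0,0.008,0,-0.2],
    [1,34,0,0,0.008,0,-0.2],
    [2,33,1,0,0.008,0,-0.2],
    [1,34,0,0,0.009,0,-0.2],
    [0,0,0,0,0,0,-0.2],
  ],
)

```text
t: 10.9
position: [0.5304, -0.2721, 0.0552]
eef_rot: [-1.329, -0.983, 0.989]
contact_force: [-1.0, -0.3, -1.0]
gripper_width: 0.599
```

Emit:
step_arm(
  rows=[
    [0,0,0,0,0,0,-0.2],
  ],
)

```text
t: 11.0
position: [0.5338, -0.2735, 0.0596]
eef_rot: [-1.335, -0.987, 0.987]
contact_force: [0.3, -0.1, 0.1]
gripper_width: 0.599
```

Run:
```python
from h import *
w=cam("wrist");S=cam("scene");st()
g=lambda c:(np.clip(c["pixels"][:,:,::-1]/255.*1.2,0,1)**.5*255).astype(np.uint8)
cv2.imwrite("pics/w15.png",cv2.resize(g(w)[100:300,140:370],None,fx=3,fy=3,interpolation=2))
cv2.imwrite("pics/s15.png",cv2.resize(g(S)[220:300,160:250],None,fx=7,fy=7,interpolation=2))
```

```text
t 11.1 p [ 0.5351 -0.2742  0.0611] x [ 0.294  0.956 -0.   ] y [ 0.003 -0.001 -1.   ] z [-0.956  0.294 -0.003] F [-0.4 -0.7  1.4] w 0.601
```

View pics/w15.png

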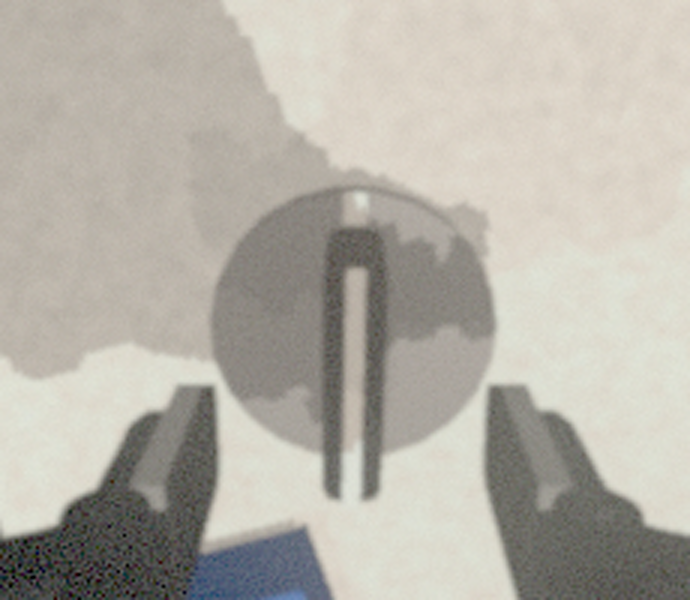

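View pics/s15.png

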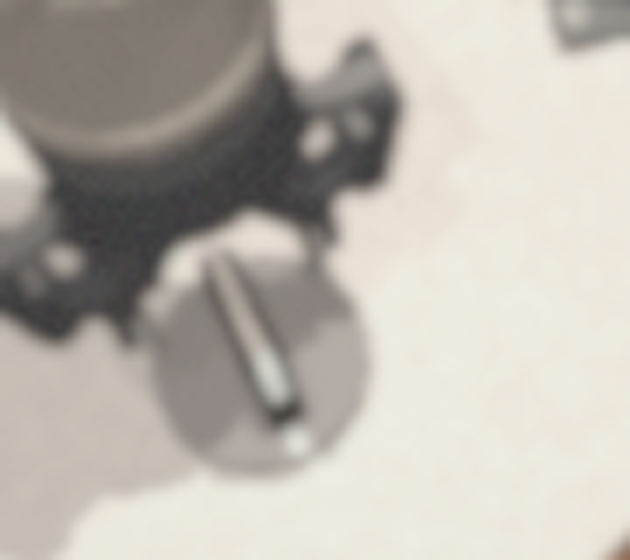

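Run:
```python
from h import *
S=cam("scene");w=cam("wrist");s,R=st()
for y in (.014,.0,-.01,-.02,-.03,-.04):
  print(y,[((proj(S,s["position"]+R@np.array([x,y,z]))-[160,220])*7).round(0).tolist() for x in (-.0255,.0255) for z in (-.011,.011)],"W",[((proj(w,s["position"]+R@np.array([x,y,z]))-[140,100])*3).round(0).tolist() for x in (-.0255,.0255) for z in (-.011,.011)])
```

```text
t 11.2 p [ 0.5349 -0.2745  0.0611] x [ 0.294  0.956 -0.001] y [ 0.003 -0.002 -1.   ] z [-0.956  0.294 -0.004] F [-0.1  0.5  0.6] w 0.596
0.014 [[181.0, 387.0], [154.0, 331.0], [321.0, 317.0], [293.0, 262.0]] W [[240.0, 402.0], [237.0, 316.0], [455.0, 402.0], [459.0, 316.0]]
0.0 [[174.0, 373.0], [148.0, 316.0], [316.0, 302.0], [288.0, 246.0]] W [[232.0, 432.0], [228.0, 340.0], [463.0, 432.0], [467.0, 340.0]]
-0.01 [[169.0, 363.0], [142.0, 306.0], [313.0, 291.0], [285.0, 235.0]] W [[226.0, 456.0], [221.0, 359.0], [469.0, 456.0], [474.0, 359.0]]
-0.02 [[164.0, 352.0], [137.0, 295.0], [309.0, 280.0], [281.0, 224.0]] W [[218.0, 482.0], [212.0, 381.0], [476.0, 482.0], [482.0, 381.0]]
-0.03 [[159.0, 342.0], [132.0, 284.0], [306.0, 268.0], [277.0, 212.0]] W [[210.0, 512.0], [203.0, 406.0], [484.0, 512.0], [490.0, 406.0]]
-0.04 [[154.0, 331.0], [127.0, 272.0], [302.0, 257.0], [274.0, 200.0]] W [[200.0, 547.0], [193.0, 434.0], [493.0, 547.0], [500.0, 434.0]]
```

The bar is centred between the fingers: bar at column 352, finger faces at 215 and 487. Both views again put the fingertips about 20 mm behind the TCP, so I'll descend to a TCP height of about 12 mm while watching the force.

Emit:
step_arm(
  rows=[
    [1,15,0,0,0,0,-0.2],
    [0,15,0,0,0,0,-0.2],
    [0,10,0,0,0,0,-0.2],
    [0,0,0,0,0,0,-0.2],
    [0,0,0,0,0,0,-0.2],
  ],
)

```text
t: 11.7
position: [0.5335, -0.2727, 0.0183]
eef_rot: [-1.335, -0.986, 0.987]
contact_force: [1.2, 0.2, 0.1]
gripper_width: 0.598
```

Run:
```python
from h import *
st();w=cam("wrist");S=cam("scene");st()
g=lambda c:(np.clip(c["pixels"][:,:,::-1]/255.*1.2,0,1)**.5*255).astype(np.uint8)
cv2.imwrite("pics/w16.png",cv2.resize(g(w)[100:300,140:370],None,fx=3,fy=3,interpolation=2))
cv2.imwrite("pics/s16.png",cv2.resize(g(S)[220:300,160:250],None,fx=7,fy=7,interpolation=2))
```

```text
t 11.7 p [ 0.5335 -0.2727  0.0183] x [0.294 0.956 0.   ] y [-0.001  0.001 -1.   ] z [-0.956  0.294  0.001] F [1.2 0.2 0.1] w 0.598
t 11.8 p [ 0.5341 -0.2729  0.0191] x [0.294 0.956 0.   ] y [ 0.001 -0.    -1.   ] z [-0.956  0.294 -0.001] F [0.8 0.2 0.4] w 0.599
```

View pics/w16.png

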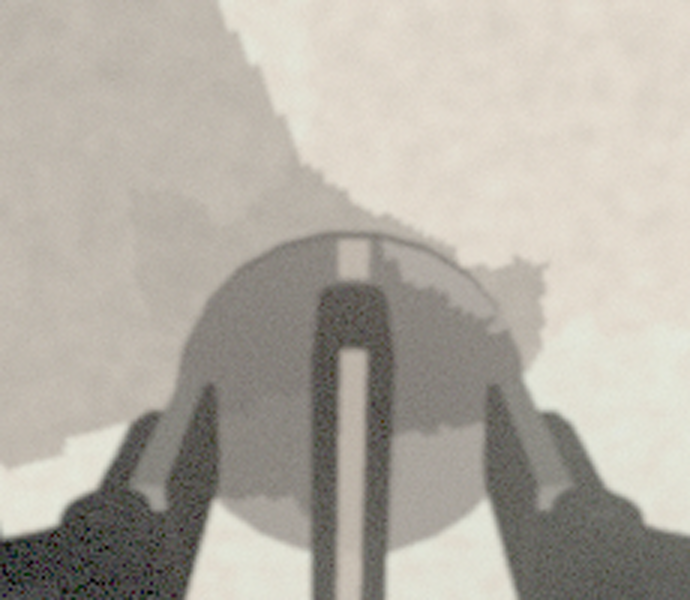

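View pics/s16.png

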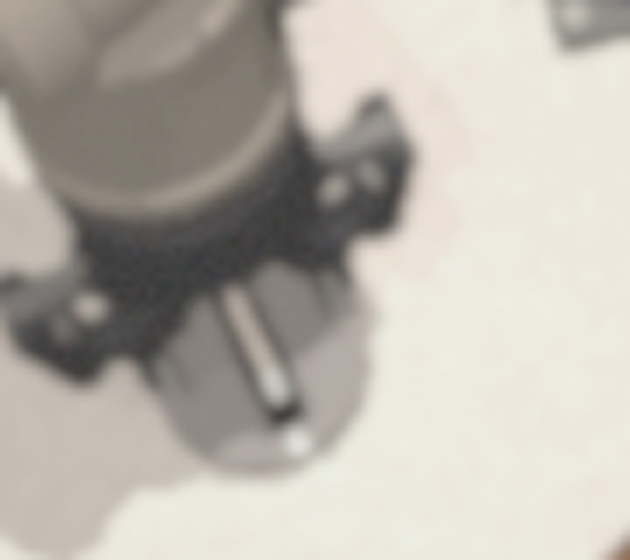

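Emit:
step_arm(
  rows=[
    [0,8,0,0,0,0,0],
    [0,0,0,0,0,0,0.5],
    [0,0,0,0,0,0,1],
    [0,0,0,0,0,0,1],
    [0,0,0,0,0,0,1],
  ],
  newtons=80,
)

```text
t: 12.3
position: [0.5337, -0.2729, 0.011]
eef_rot: [-1.336, -0.986, 0.986]
contact_force: [0.2, 0.4, -1.4]
gripper_width: 0.146
```

Emit:
step_arm(
  rows=[
    [0,0,0,0,0,0,1],
    [0,0,0,0,0,0,1],
  ],
)

```text
t: 12.5
position: [0.5337, -0.2729, 0.0109]
eef_rot: [-1.336, -0.986, 0.986]
contact_force: [0.1, -0.1, -0.5]
gripper_width: 0.152
```

Run:
```python
from h import *
st();w=cam("wrist")
g=lambda c:(np.clip(c["pixels"][:,:,::-1]/255.*1.2,0,1)**.5*255).astype(np.uint8)
cv2.imwrite("pics/w17.png",cv2.resize(g(w)[100:384,110:400],None,fx=2.5,fy=2.5,interpolation=2))
```

```text
t 12.5 p [ 0.5337 -0.2729  0.0109] x [ 0.294  0.956 -0.   ] y [-0. -0. -1.] z [-0.956  0.294  0.   ] F [ 0.1 -0.1 -0.5] w 0.152
```

View pics/w17.png

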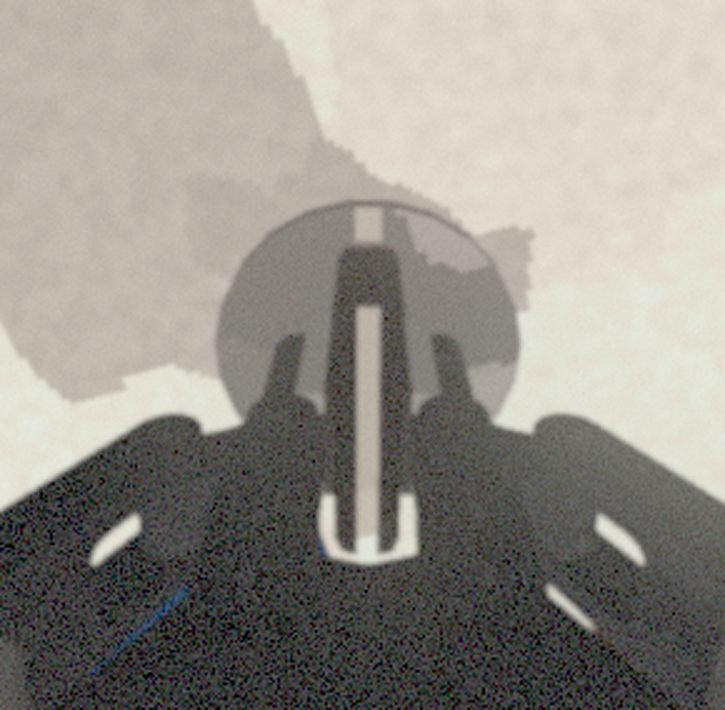

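The grip width is about 13 mm, which matches the 14 mm bar. I'll lift and check.

Emit:
step_arm(
  rows=[
    [0,-20,0,0,0,0,1],
    [0,-40,0,0,0,0,1],
    [0,-45,0,0,0,0,1],
    [0,-15,0,0,0,0,1],
    [0,0,0,0,0,0,1],
  ],
)

```text
t: 13.05
position: [0.5353, -0.2736, 0.1333]
eef_rot: [-1.341, -0.988, 0.985]
contact_force: [-0.0, -0.4, -2.0]
gripper_width: 0.151
```

Run:
```python
from h import *
st();w=cam("wrist");S=cam("scene")
g=lambda c:(np.clip(c["pixels"][:,:,::-1]/255.*1.2,0,1)**.5*255).astype(np.uint8)
cv2.imwrite("pics/w18.png",cv2.resize(g(w)[100:384,110:400],None,fx=2.5,fy=2.5,interpolation=2))
cv2.imwrite("pics/s18.png",cv2.resize(g(S)[140:300,160:290],None,fx=4,fy=4,interpolation=2))
```

```text
t 13.05 p [ 0.5353 -0.2736  0.1333] x [ 0.295  0.956 -0.001] y [ 0.004 -0.002 -1.   ] z [-0.956  0.295 -0.005] F [-0.  -0.4 -2. ] w 0.151
```

View pics/w18.png

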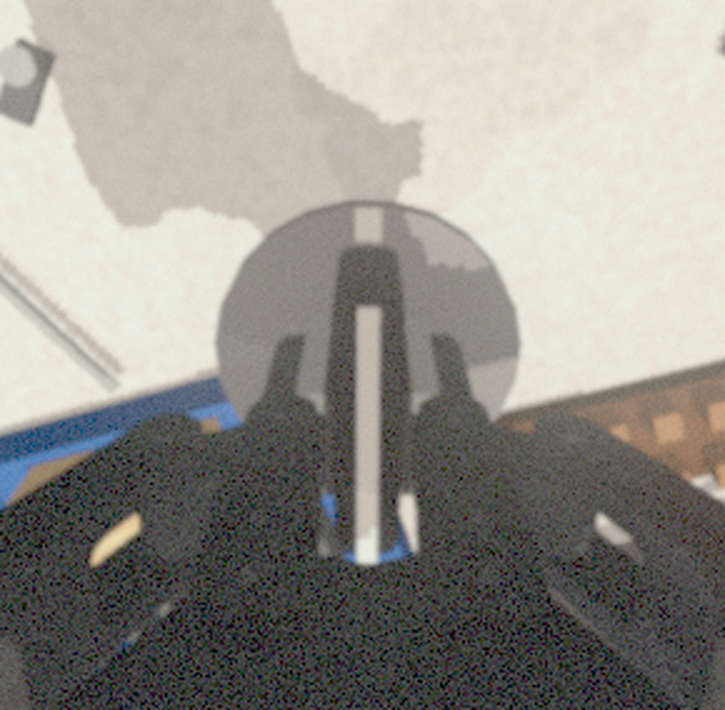

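View pics/s18.png

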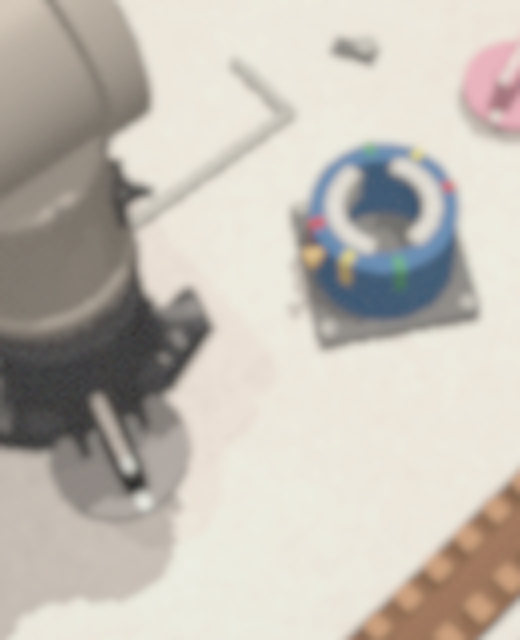

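The lid is held (width 0.151). Next I'll move towards the pot and stop short of it to measure its pose with the wrist camera.

Run:
```python
from h import *
plan([(.55,-.16,.22,60)],1,vmax=40)
```

```text
[28.0, -23.0, 4.0, 0, np.float64(0.056), 0, 1]
[28.0, -22.0, 6.0, 0, np.float64(0.056), 0, 1]
[28.0, -23.0, 7.0, 0, np.float64(0.056), 0, 1]
[27.0, -22.0, 9.0, 0, np.float64(0.057), 0, 1]
-- [ 0.5501 -0.16    0.2196] 59.98
```

Emit:
step_arm(
  rows=[
    [28,-23,4,0,0.056,0,1],
    [28,-22,6,0,0.056,0,1],
    [28,-23,7,0,0.056,0,1],
    [27,-22,9,0,0.057,0,1],
    [0,0,0,0,0,0,1],
  ],
)

```text
t: 13.65
position: [0.5528, -0.1544, 0.222]
eef_rot: [-1.41, -0.822, 0.817]
contact_force: [0.5, -1.0, -2.5]
gripper_width: 0.147
```

Emit:
step_arm(
  rows=[
    [0,0,0,0,0,0,1],
    [0,0,0,0,0,0,1],
  ],
)

```text
t: 13.85
position: [0.5496, -0.1612, 0.2185]
eef_rot: [-1.411, -0.812, 0.817]
contact_force: [0.0, 0.1, -2.3]
gripper_width: 0.149
```

Run:
```python
from h import *
st();w=cam("wrist");st()
np.savez("w19.npz",p=w["pixels"],R=w["R"],t=w["t"],K=w["K"])
g=lambda c:(np.clip(c["pixels"][:,:,::-1]/255.*1.2,0,1)**.6*255).astype(np.uint8)
cv2.imwrite("pics/w19.png",g(w))
```

```text
t 13.85 p [ 0.5496 -0.1612  0.2185] x [ 0.501  0.865 -0.002] y [-0.004  0.    -1.   ] z [-0.865  0.501  0.004] F [ 0.   0.1 -2.3] w 0.149
t 13.9 p [ 0.5497 -0.1614  0.2187] x [ 0.502  0.865 -0.001] y [-0.004  0.    -1.   ] z [-0.865  0.502  0.003] F [-0.5 -0.3 -2.4] w 0.149
```

View pics/w19.png

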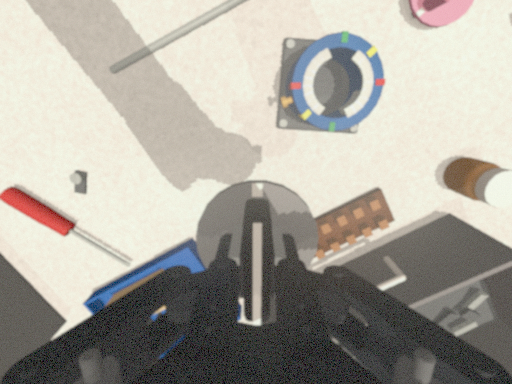

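The full pot is visible, centred at about (338,82), with clear green, yellow and red marks.

```bash
cat > pot.py <<'E'
from h import *
def potfit(w,box,z=.08,verbose=True):
    x0,y0,x1,y1=box; res={}
    for n,lo,hi in (("g",(45,90,40),(85,255,255)),("y",(22,120,90),(35,255,255)),("r",(172,120,60),(179,255,255)),("r0",(0,140,60),(4,255,255))):
        m=mask(w,lo,hi,box); k,l,s,c=cv2.connectedComponentsWithStats(m)
        for i in range(1,k):
            if s[i,4]>=6: res.setdefault(n[0],[]).append((s[i,4],c[i],ray(w,*c[i],z)))
    return res
E
python3 - <<'E'
from pot import *
d=np.load("w19.npz");w=dict(pixels=d["p"],R=d["R"],t=d["t"],K=d["K"])
r=potfit(w,(270,20,400,145))
for n in r:
    for a,c,X in r[n]: print(n,a,c.round(1),X.round(4))
m=mask(w,(100,100,40),(125,255,255),(270,20,400,145))
cs,_=cv2.findContours(m,cv2.RETR_EXTERNAL,cv2.CHAIN_APPROX_NONE);c=max(cs,key=cv2.contourArea)
print(cv2.fitEllipse(c))
im=w["pixels"][20:145,270:400,::-1];cv2.imwrite("pics/w19z.png",cv2.resize(im,None,fx=5,fy=5,interpolation=2))
E
```

```text
g 67 [344.4  36.9] [ 0.471  -0.0159  0.08  ]
g 50 [331.6 126. ] [ 0.5425 -0.0638  0.08  ]
y 54 [371.5  51. ] [0.496  0.0023 0.08  ]
y 49 [305.2 114.6] [ 0.5176 -0.0831  0.08  ]
r 9 [378.3  79.3] [ 0.5241 -0.002   0.08  ]
r 6 [299.8  84.7] [ 0.4881 -0.0742  0.08  ]
r 8 [377.8  83.8] [ 0.5277 -0.0042  0.08  ]
r 6 [295.5  88. ] [ 0.4888 -0.0796  0.08  ]
r 32 [380.2  81.5] [ 0.527  -0.0012  0.08  ]
r 43 [294.6  85.4] [ 0.4861 -0.0793  0.08  ]
((329.9018249511719, 61.24401092529297), (44.03367233276367, 72.65515899658203), 65.40946197509766)
```

View pics/w19z.png

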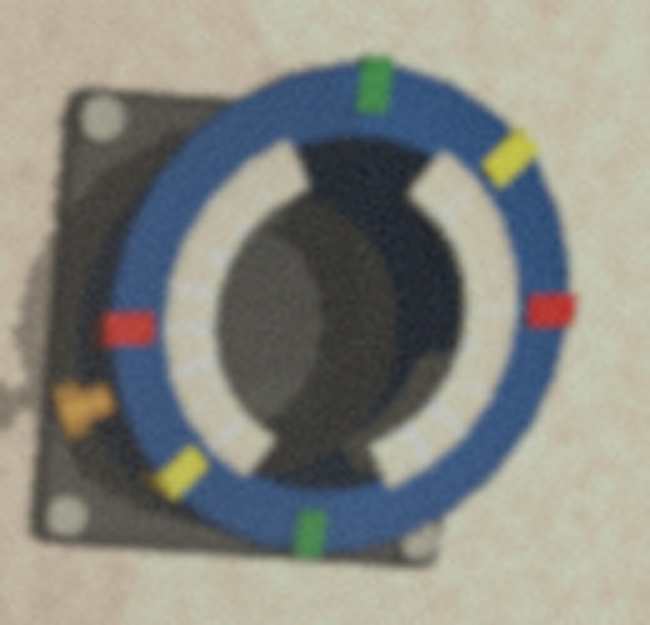

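The three mark pairs agree: pot centre (0.5067, −0.0401) and green axis −33.8°. The lid-to-pot vector also matches the top camera, so I'll move over the pot.

Run:
```python
from h import *
plan([(.5067,-.0401,.14,56.2)],1,vmax=36)
```

```text
[17.0, 16.0, 20.0, 0, np.float64(0.013), 0, 1]
[16.0, 16.0, 20.0, 0, np.float64(0.013), 0, 1]
[16.0, 16.0, 20.0, 0, np.float64(0.013), 0, 1]
[16.0, 15.0, 20.0, 0, np.float64(0.013), 0, 1]
[16.0, 16.0, 20.0, 0, np.float64(0.012), 0, 1]
-- [ 0.5069 -0.04    0.1397] 56.23
```

Emit:
step_arm(
  rows=[
    [17,16,20,0,0.013,0,1],
    [16,16,20,0,0.013,0,1],
    [16,16,20,0,0.013,0,1],
    [16,15,20,0,0.013,0,1],
    [16,16,20,0,0.012,0,1],
  ],
)

```text
t: 14.4
position: [0.5071, -0.0392, 0.1403]
eef_rot: [-1.431, -0.763, 0.765]
contact_force: [-0.2, 0.6, -2.4]
gripper_width: 0.153
```

Emit:
step_arm(
  rows=[
    [0,0,0,0,0,0,1],
    [0,0,0,0,0,0,1],
    [0,0,0,0,0,0,1],
    [0,0,0,0,0,0,1],
  ],
)

```text
t: 14.8
position: [0.5087, -0.0401, 0.142]
eef_rot: [-1.433, -0.765, 0.764]
contact_force: [0.2, 0.1, -1.2]
gripper_width: 0.147
```

Run:
```python
from h import *
st();w=cam("wrist");S=cam("scene");s,R=st();print(np.degrees(np.arctan2(R[1,0],R[0,0])))
g=lambda c:(np.clip(c["pixels"][:,:,::-1]/255.*1.2,0,1)**.6*255).astype(np.uint8)
cv2.imwrite("pics/w20.png",cv2.resize(g(w)[80:300,130:380],None,fx=3,fy=3,interpolation=2))
cv2.imwrite("pics/s20.png",cv2.resize(g(S)[140:240,200:310],None,fx=6,fy=6,interpolation=2))
```

```text
t 14.8 p [ 0.5087 -0.0401  0.142 ] x [0.556 0.831 0.   ] y [ 0.001 -0.    -1.   ] z [-0.831  0.556 -0.001] F [ 0.2  0.1 -1.2] w 0.147
t 14.9 p [ 0.5086 -0.0396  0.1421] x [0.556 0.831 0.   ] y [ 0.001 -0.    -1.   ] z [-0.831  0.556 -0.001] F [ 0.1  0.6 -2.7] w 0.149
56.22975185288772
```

View pics/w20.png

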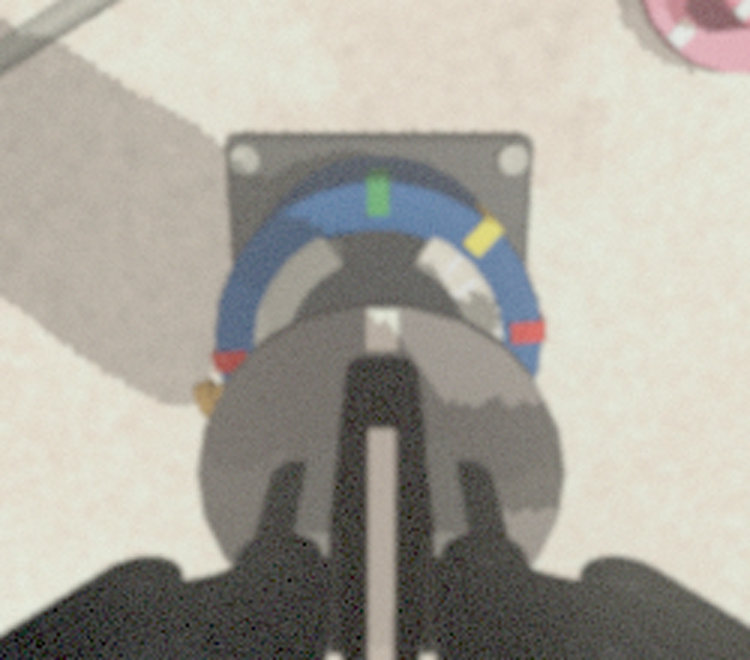

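View pics/s20.png

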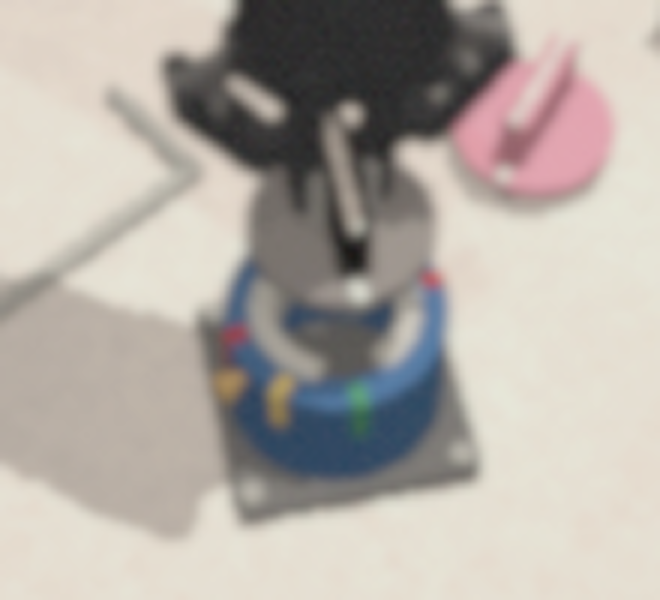

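Run:
```python
from h import *
S=cam("scene");s,R=st()
im=S["pixels"]
def circ(c,r):
    a=np.linspace(0,2*np.pi,361); return np.array([(proj(S,[c[0]+r*np.cos(t),c[1]+r*np.sin(t),c[2]])-[200,140])*6 for t in a])
L=circ([s["position"][0],s["position"][1],s["position"][2]-.0109+.018],.038)
P=circ([.5067,-.0401,.08],.048)
for n,q in (("lid",L),("pot",P)): print(n,"left",q[q[:,0].argmin()].round(1),"right",q[q[:,0].argmax()].round(1),"bottom",q[q[:,1].argmax()].round(1),"top",q[q[:,1].argmin()].round(1))
c=[.5067,-.0401]
for ang in (-33.8,-75.8,-117.8,62.2): print(ang,((proj(S,[c[0]+.044*np.cos(np.radians(ang)),c[1]+.044*np.sin(np.radians(ang)),.08])-[200,140])*6).round(1))
cv2.imwrite("pics/s21.png",cv2.resize(im[155:220,230:280,::-1],None,fx=9,fy=9,interpolation=2))
```

```text
t 14.95 p [ 0.5085 -0.0394  0.1421] x [0.556 0.831 0.   ] y [ 0.001 -0.    -1.   ] z [-0.831  0.556 -0.001] F [ 0.3  0.6 -1. ] w 0.147
lid left [238.3 213.8] right [431.5 214.1] bottom [334.8 295. ] top [334.8 133.6]
pot left [215.6 304.9] right [444.4 303.7] bottom [329.8 402.2] top [330.  206.4]
-33.8 [352.5 391.6]
-75.8 [276.6 381.1]
-117.8 [229.6 329.7]
62.2 [428.8 274.1]
```

View pics/s21.png

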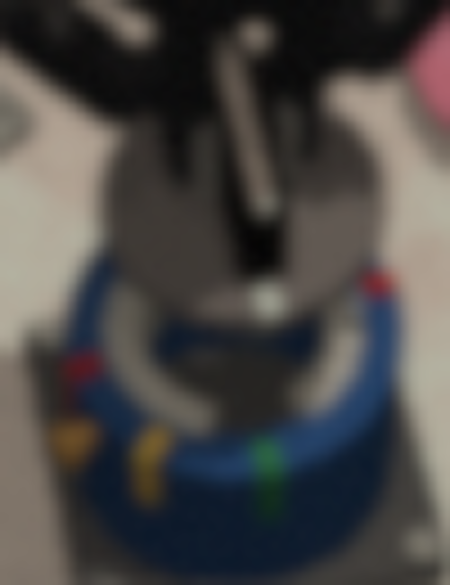

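Run:
```python
from h import *
S=cam("scene");s,R=st();p=s["position"];z0=p[2]-.0109
u=np.array([-R[:,2][0],-R[:,2][1],0])
f=lambda X:((proj(S,X)-[230,155])*9).round(1).tolist()
for off in (0,.004):
  b=np.array([p[0],p[1],0])+u*off
  print(off,"bar top near",f(b+u*.029+[0,0,z0+.057]),"far",f(b-u*.029+[0,0,z0+.057]),"bar foot near",f(b+u*.029+[0,0,z0+.021]))
  a=np.linspace(0,2*np.pi,361);q=np.array([f(b+[.038*np.cos(t),.038*np.sin(t),z0+.015]) for t in a]);print(" disc under bottom",q[q[:,1].argmax()],q[:,0].min(),q[:,0].max())
for dx in (0,):
  c=np.array([.5067,-.0401])
  a=np.linspace(0,2*np.pi,361)
  for r in (.048,.026,.030):
    q=np.array([f([c[0]+r*np.cos(t),c[1]+r*np.sin(t),.08]) for t in a]);print("pot r",r,"bottom",q[q[:,1].argmax()],"l/r",q[:,0].min(),q[:,0].max())
m=mask(S,(45,90,30),(85,255,255),(250,195,270,220));print("green",cen(m))
for n,lo,hi,b in (("redL",(170,100,40),(179,255,255),(232,190,246,202)),("redR",(170,100,40),(179,255,255),(266,180,280,192)),("yel",(18,110,60),(35,255,255),(240,198,252,216))):
    print(n,((cen(mask(S,lo,hi,b))[0]-[230,155]+.0)*9).round(1))
for ang in (-33.8,-75.8,-117.8,62.2): print(ang,f([c[0]+.043*np.cos(np.radians(ang)),c[1]+.043*np.sin(np.radians(ang)),.08]))
g=cv2.cvtColor(S["pixels"],cv2.COLOR_RGB2GRAY)
print(g[155:195,259]); print(g[192,236:280]);print(g[178,236:280])
```

```text
t 15.0 p [ 0.5084 -0.0393  0.1421] x [0.555 0.832 0.   ] y [ 0. -0. -1.] z [-0.832  0.555 -0.   ] F [-0.2 -0.3 -1.1] w 0.149
0 bar top near [258.0, 192.1] far [209.2, 7.5] bar foot near [256.5, 268.9]
 disc under bottom [229.9 313. ] 88.1 376.9
0.004 bar top near [261.5, 205.3] far [212.4, 19.9] bar foot near [259.8, 281.8]
 disc under bottom [233.2 326. ] 91.0 380.5
pot r 0.048 bottom [221.6 468.3] l/r 53.4 396.5
pot r 0.026 bottom [221.5 398.2] l/r 132.0 317.8
pot r 0.03 bottom [221.  410.8] l/r 117.7 332.1
green (array([259.29411765, 207.35294118]), 17.0)
redL [ 73.1 365.6]
redR [370.5 280.5]
yel [144.6 457.9]
-33.8 [257.9, 449.2]
-75.8 [146.8, 433.8]
-117.8 [77.9, 358.6]
62.2 [369.9, 277.1]
[ 14  22  54  81  78  54  28  16  13  15  21  27  33  36  43  52  63  75
  80  84  91 101 102  78  43  17   7   7   6  13  45  93 134 145 127  91
  57  36  31  34]
[ 84  64  46  41  51  71  87  94  90  78  60  42  30  26  25  28  30  31
  32  33  34  35  37  36  35  33  27  25  29  52  85 115 130 122  97  72
  64  76 108 143 163 170 171 172]
[170 169 167 158 133  97  69  59  58  58  59  58  58  58  56  56  55  51
  39  22  15  33  62  78  70  56  67  79  83  83  85  88  89  90  91  96
 116 144 163 170 172 172 174 175]
```

Run:
```python
from pot import *
w=cam("wrist");s,R=st()
r=potfit(w,(180,110,330,230))
for n in r:
    for a,c,X in r[n]:
        t=R.T@(X-s["position"]); print(n,a,c.round(1),X.round(4),"tool",(t*1000).round(1))
# rim near edge row along col 256
hsv=cv2.cvtColor(w["pixels"],cv2.COLOR_RGB2HSV)
g=cv2.cvtColor(w["pixels"],cv2.COLOR_RGB2GRAY)
print(g[176:192,235]); print(g[176:192,280])
```

```text
t 15.05 p [ 0.5084 -0.0391  0.1421] x [0.555 0.832 0.   ] y [ 0. -0. -1.] z [-0.832  0.555 -0.   ] F [-0.  -0.9 -2.5] w 0.151
g 98 [255.1 145.3] [ 0.47   -0.0153  0.08  ] tool [-1.5 62.1 45.1]
y 78 [290.4 158.6] [0.4956 0.003  0.08  ] tool [27.9 62.1 34. ]
r 6 [305.5 194. ] [ 0.5295 -0.0025  0.08  ] tool [42.2 62.1  2.8]
r 9 [207.1 198.2] [ 0.4851 -0.0758  0.08  ] tool [-43.5  62.1  -1.1]
r 49 [305.  191.1] [ 0.527  -0.0015  0.08  ] tool [41.6 62.1  5.4]
r 38 [204.8 200.8] [ 0.4859 -0.0789  0.08  ] tool [-45.6  62.1  -3.4]
[50 50 47 46 46 43 44 43 43 46 55 58 58 55 58 57]
[109 107 112 108  92  67  53  54  44  53  69  85  97  96  97  96]
```

The two camera estimates along the bar direction disagree: the lid is 1.5 to 5 mm too far towards the hand's −z. I'll correct by 3 mm, lower it to just above the rim, and compare again there.

Emit:
step_arm(
  rows=[
    [0,10,1.5,0,0,0,1],
    [0,15,1.5,0,0,0,1],
    [0,15,0,0,0,0,1],
    [0,5,0,0,0,0,1],
    [0,0,0,0,0,0,1],
  ],
)

```text
t: 15.55
position: [0.5049, -0.037, 0.0958]
eef_rot: [-1.43, -0.765, 0.768]
contact_force: [0.3, -0.1, -1.4]
gripper_width: 0.15
```

Emit:
step_arm(
  rows=[
    [0,0,0,0,0,0,1],
    [0,0,0,0,0,0,1],
  ],
)

```text
t: 15.75
position: [0.5062, -0.037, 0.0974]
eef_rot: [-1.432, -0.767, 0.765]
contact_force: [0.1, 0.5, -0.9]
gripper_width: 0.15
```

Run:
```python
from h import *
st();w=cam("wrist");S=cam("scene");s,R=st()
g=lambda c:(np.clip(c["pixels"][:,:,::-1]/255.*1.2,0,1)**.6*255).astype(np.uint8)
cv2.imwrite("pics/w22.png",cv2.resize(g(w)[130:290,170:350],None,fx=4,fy=4,interpolation=2))
cv2.imwrite("pics/s22.png",cv2.resize(g(S)[155:230,225:285],None,fx=8,fy=8,interpolation=2))
```

```text
t 15.75 p [ 0.5062 -0.037   0.0974] x [0.555 0.832 0.001] y [ 0.001 -0.    -1.   ] z [-0.832  0.555 -0.001] F [ 0.1  0.5 -0.9] w 0.15
t 15.85 p [ 0.5062 -0.0371  0.0974] x [0.555 0.832 0.001] y [ 0.001 -0.    -1.   ] z [-0.832  0.555 -0.001] F [-0.4  0.1 -2.3] w 0.152
```

View pics/w22.png

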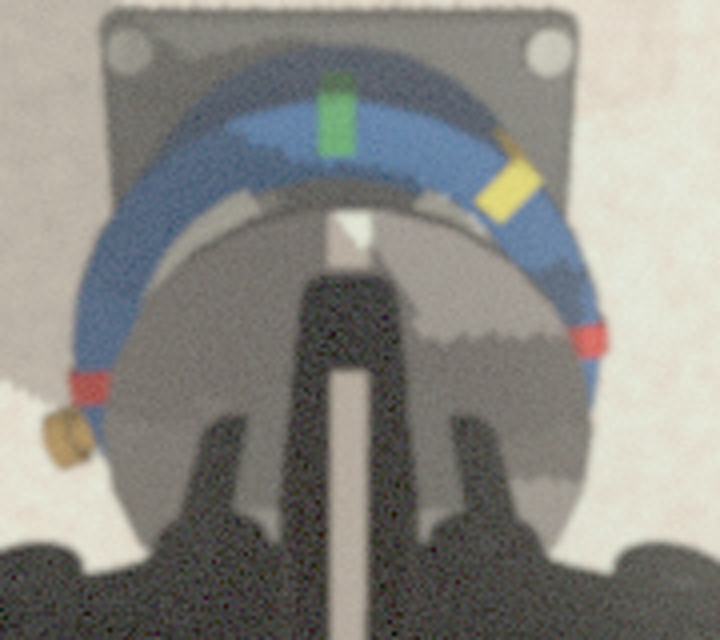

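View pics/s22.png

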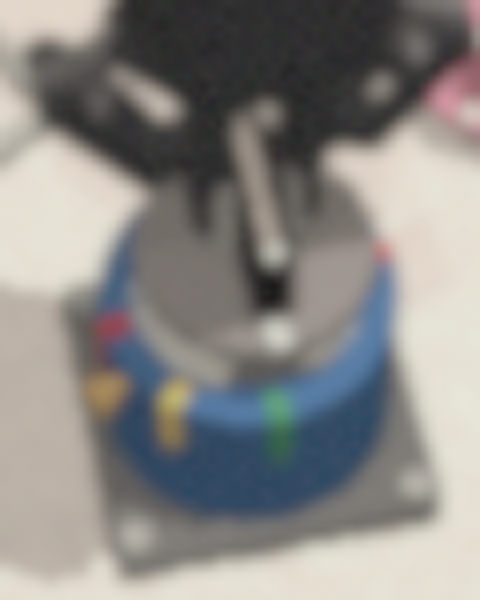

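Run:
```python
from h import *
S=cam("scene");s,R=st();p=s["position"];z0=p[2]-.0109
g=cv2.cvtColor(S["pixels"],cv2.COLOR_RGB2GRAY).astype(int)
f=lambda X:((proj(S,X)-[225,155]+.5)*8-.5)
a=np.linspace(0,2*np.pi,721)
def ext(c,r,z):
    q=np.array([f([c[0]+r*np.cos(t),c[1]+r*np.sin(t),z]) for t in a]);return q[:,0].min().round(1),q[:,0].max().round(1),q[q[:,1].argmax()].round(1)
print("lid top",ext(p,.038,z0+.021),"lid underside",ext(p,.038,z0+.015))
print("pot",ext((.5067,-.0401),.048,.08), "opening",ext((.5067,-.0401),.026,.08))
u=-R[:,2]
print("bar near top",f(p*[1,1,0]+u*[1,1,0]*.029+[0,0,z0+.057]).round(1))
# line profile along image column 262 (s22 col ~300) & others, hue too
hsv=cv2.cvtColor(S["pixels"],cv2.COLOR_RGB2HSV)
for col in (248,250,252,266): print(col,[(r,g[r,col],int(hsv[r,col,1])) for r in range(192,210)])
print([(c,g[185,c],int(hsv[185,c,1])) for c in range(234,278)])
```

```text
t 15.9 p [ 0.5061 -0.0371  0.0974] x [0.555 0.832 0.   ] y [ 0.001 -0.    -1.   ] z [-0.832  0.555 -0.001] F [-0.1 -0.  -1.3] w 0.15
lid top (np.float64(125.5), np.float64(372.6), array([249. , 339.2])) lid underside (np.float64(126.1), np.float64(371.9), array([248.9, 349.1]))
pot (np.float64(91.0), np.float64(396.0), array([243.2, 419.8])) opening (np.float64(160.8), np.float64(326.0), array([243.3, 357.5]))
bar near top [270.6 248.9]
248 [(192, np.int64(59), 36), (193, np.int64(58), 36), (194, np.int64(59), 36), (195, np.int64(57), 38), (196, np.int64(57), 38), (197, np.int64(67), 36), (198, np.int64(81), 36), (199, np.int64(90), 35), (200, np.int64(89), 28), (201, np.int64(82), 30), (202, np.int64(81), 64), (203, np.int64(89), 92), (204, np.int64(94), 63), (205, np.int64(83), 9), (206, np.int64(63), 47), (207, np.int64(45), 57), (208, np.int64(39), 30), (209, np.int64(36), 26)]
250 [(192, np.int64(59), 36), (193, np.int64(59), 36), (194, np.int64(58), 37), (195, np.int64(60), 36), (196, np.int64(62), 39), (197, np.int64(66), 36), (198, np.int64(73), 36), (199, np.int64(83), 38), 
[... 1589 characters left out ...]
 np.int64(49), 34), (251, np.int64(51), 38), (252, np.int64(55), 40), (253, np.int64(52), 32), (254, np.int64(40), 36), (255, np.int64(24), 49), (256, np.int64(33), 44), (257, np.int64(69), 45), (258, np.int64(99), 39), (259, np.int64(98), 37), (260, np.int64(75), 33), (261, np.int64(52), 33), (262, np.int64(54), 40), (263, np.int64(60), 40), (264, np.int64(64), 38), (265, np.int64(67), 39), (266, np.int64(70), 37), (267, np.int64(74), 39), (268, np.int64(75), 38), (269, np.int64(77), 40), (270, np.int64(80), 41), (271, np.int64(87), 61), (272, np.int64(102), 82), (273, np.int64(125), 77), (274, np.int64(147), 58), (275, np.int64(158), 47), (276, np.int64(162), 44), (277, np.int64(162), 44)]
```

Corrected estimate: about 2 mm too far along tool +x, and about centred along z. I'll shift and lower in small steps, watching the force.

Emit:
step_arm(
  rows=[
    [-2,0,0,0,0,0,1],
    [0,4,0,0,0,0,1],
    [0,2,0,0,0,0,1],
    [0,0,0,0,0,0,1],
  ],
)

```text
t: 16.3
position: [0.5042, -0.0388, 0.0904]
eef_rot: [-1.431, -0.766, 0.767]
contact_force: [0.3, 0.1, -1.5]
gripper_width: 0.153
```

Emit:
step_arm(
  rows=[
    [0,2,0,0,0,0,1],
    [0,0,0,0,0,0,1],
  ],
)

```text
t: 16.5
position: [0.5045, -0.0387, 0.0887]
eef_rot: [-1.431, -0.766, 0.767]
contact_force: [0.2, -1.1, -1.8]
gripper_width: 0.152
```

Emit:
step_arm(
  rows=[
    [0,2,0,0,0,0,1],
    [0,0,0,0,0,0,1],
  ],
)

```text
t: 16.7
position: [0.5045, -0.0387, 0.0867]
eef_rot: [-1.431, -0.766, 0.766]
contact_force: [0.9, 0.1, -2.2]
gripper_width: 0.149
```

Run:
```python
from h import *
s,R=st();print(s["torque"].round(2), (R.T@s["contact_force"]).round(1),(R.T@s["torque"]).round(2))
```

```text
t 16.7 p [ 0.5045 -0.0387  0.0867] x [ 0.555  0.832 -0.   ] y [-0.  0. -1.] z [-0.832  0.555  0.   ] F [ 0.9  0.1 -2.2] w 0.149
[-0.03 -0.03  0.02] [ 0.5  2.2 -0.7] [-0.04 -0.02  0.  ]
```

The lid's foot is now about 4 mm below the rim with no contact force, so it is in the opening with the lugs in the slots. Continuing.

Emit:
step_arm(
  rows=[
    [0,3,0,0,0,0,1],
    [0,3,0,0,0,0,1],
    [0,0,0,0,0,0,1],
  ],
)

```text
t: 17.0
position: [0.5042, -0.0387, 0.0804]
eef_rot: [-1.431, -0.766, 0.767]
contact_force: [-0.1, 0.2, -2.0]
gripper_width: 0.149
```

Emit:
step_arm(
  rows=[
    [0,2,0,0,0,0,1],
    [0,0,0,0,0,0,1],
  ],
)

```text
t: 17.2
position: [0.5045, -0.0387, 0.0787]
eef_rot: [-1.431, -0.766, 0.766]
contact_force: [-0.9, 0.1, -2.2]
gripper_width: 0.147
```

Emit:
step_arm(
  rows=[
    [0,1.5,0,0,0,0,1],
    [0,0,0,0,0,0,1],
  ],
)

```text
t: 17.4
position: [0.5045, -0.0387, 0.0773]
eef_rot: [-1.431, -0.766, 0.766]
contact_force: [-0.8, -0.1, -2.3]
gripper_width: 0.149
```

Emit:
step_arm(
  rows=[
    [0,1,0,0,0,0,1],
    [0,0,0,0,0,0,1],
  ],
)

```text
t: 17.6
position: [0.5045, -0.0387, 0.0763]
eef_rot: [-1.431, -0.766, 0.766]
contact_force: [-0.6, -1.4, -2.4]
gripper_width: 0.15
```

Emit:
step_arm(
  rows=[
    [0,1,0,0,0,0,1],
    [0,0,0,0,0,0,1],
  ],
)

```text
t: 17.8
position: [0.5047, -0.0387, 0.0759]
eef_rot: [-1.432, -0.766, 0.766]
contact_force: [-2.0, -0.3, 5.1]
gripper_width: 0.153
```

Run:
```python
from h import *
s,R=st();w=cam("wrist");S=cam("scene")
g=lambda c:(np.clip(c["pixels"][:,:,::-1]/255.*1.2,0,1)**.6*255).astype(np.uint8)
cv2.imwrite("pics/w23.png",cv2.resize(g(w)[130:290,170:350],None,fx=4,fy=4,interpolation=2))
cv2.imwrite("pics/s23.png",cv2.resize(g(S)[155:230,225:285],None,fx=8,fy=8,interpolation=2))
```

```text
t 17.8 p [ 0.5047 -0.0387  0.0759] x [ 0.555  0.832 -0.   ] y [ 0. -0. -1.] z [-0.832  0.555 -0.   ] F [-2.  -0.3  5.1] w 0.153
```

View pics/w23.png

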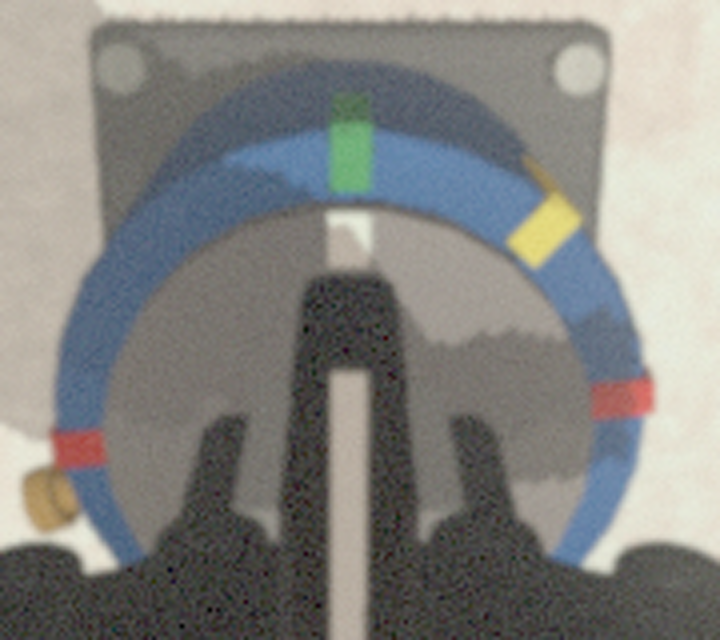

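View pics/s23.png

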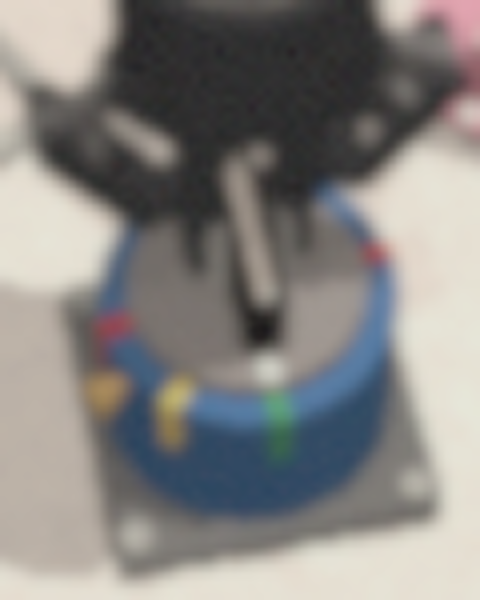

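The lid seated at TCP 0.0759, exactly as predicted, with a contact force of 5 N. The bar lines up with the green mark. I'll lift it slightly off the rim, since there is 6 mm of play, and turn clockwise in small steps about an axis 3 mm behind the TCP.

Emit:
step_arm(
  rows=[
    [0,-1.2,0,0,0,0,1],
    [0.2,0,0,0,0.06,0,1],
    [0.2,0,0,0,0.06,0,1],
    [0,0,0,0,0,0,1],
  ],
)

```text
t: 18.3
position: [0.5048, -0.0384, 0.0764]
eef_rot: [-1.464, -0.674, 0.674]
contact_force: [-0.9, -0.1, -1.2]
gripper_width: 0.152
```

Run:
```python
from h import *
s,R=st();print((R.T@s["contact_force"]).round(1),(R.T@s["torque"]).round(2),np.degrees(np.arctan2(R[1,0],R[0,0])))
```

```text
t 18.3 p [ 0.5048 -0.0384  0.0764] x [ 0.65  0.76 -0.  ] y [-0. -0. -1.] z [-0.76  0.65  0.  ] F [-0.9 -0.1 -1.2] w 0.152
[-0.7  1.2  0.7] [ 0.04  0.03 -0.01] 49.42087767099815
```

Emit:
step_arm(
  rows=[
    [0.2,0,0,0,0.06,0,1],
    [0.2,0,0,0,0.06,0,1],
    [0.2,0,0,0,0.06,0,1],
    [0,0,0,0,0,0,1],
  ],
)

```text
t: 18.7
position: [0.5052, -0.0379, 0.0765]
eef_rot: [-1.504, -0.535, 0.535]
contact_force: [-0.4, 0.2, -2.2]
gripper_width: 0.159
```

Emit:
step_arm(
  rows=[
    [0.2,0,0,0,0.06,0,1],
    [0.2,0,0,0,0.06,0,1],
    [0,0,0,0,0,0,1],
  ],
)

```text
t: 19.0
position: [0.5055, -0.0377, 0.0765]
eef_rot: [-1.525, -0.443, 0.443]
contact_force: [0.5, 0.8, -2.3]
gripper_width: 0.156
```

Run:
```python
from h import *
s,R=st();print((R.T@s["contact_force"]).round(1),(R.T@s["torque"]).round(2),np.degrees(np.arctan2(R[1,0],R[0,0])))
w=cam("wrist")
g=lambda c:(np.clip(c["pixels"][:,:,::-1]/255.*1.2,0,1)**.6*255).astype(np.uint8)
cv2.imwrite("pics/w24.png",cv2.resize(g(w)[130:290,170:350],None,fx=4,fy=4,interpolation=2))
```

```text
t 19.0 p [ 0.5055 -0.0377  0.0765] x [ 0.845  0.535 -0.   ] y [-0. -0. -1.] z [-0.535  0.845 -0.   ] F [ 0.5  0.8 -2.3] w 0.156
[0.8 2.3 0.4] [ 0.02  0.   -0.03] 32.36740126634753
```

View pics/w24.png

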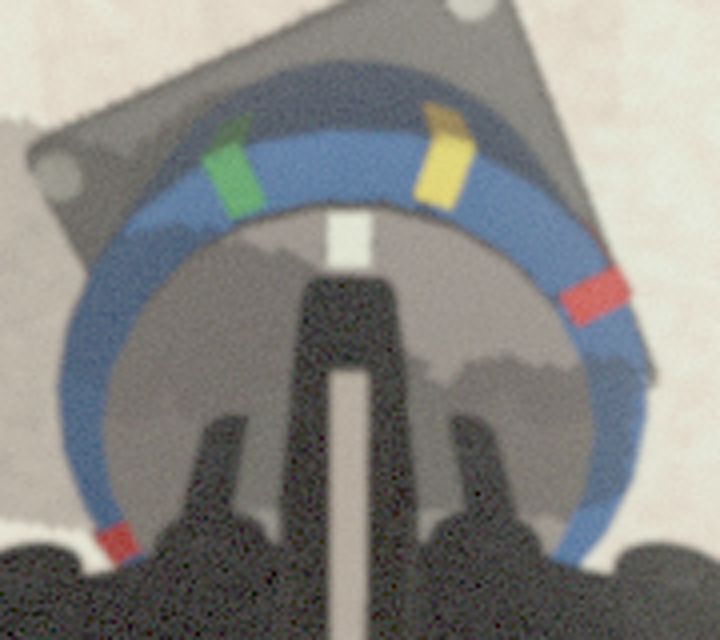

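No lateral force so far. The lid has turned about 24° and the yellow mark is approaching the bar line, so I'll continue to about 41°.

Emit:
step_arm(
  rows=[
    [0.2,0,0,0,0.06,0,1],
    [0.2,0,0,0,0.06,0,1],
    [0.2,0,0,0,0.06,0,1],
    [0,0,0,0,0,0,1],
  ],
)

```text
t: 19.45
position: [0.5061, -0.0374, 0.0766]
eef_rot: [-1.55, -0.302, 0.302]
contact_force: [0.5, -0.3, -2.1]
gripper_width: 0.152
```

Emit:
step_arm(
  rows=[
    [0.2,0,0,0,0.06,0,1],
    [0.2,0,0,0,0.06,0,1],
    [0,0,0,0,0,0,1],
    [0,0,0,0,0,0,1],
  ],
)

```text
t: 19.85
position: [0.5064, -0.0373, 0.0766]
eef_rot: [-1.561, -0.209, 0.209]
contact_force: [-0.0, -0.1, -0.9]
gripper_width: 0.152
```

Run:
```python
from pot import *
s,R=st();print((R.T@s["contact_force"]).round(1),(R.T@s["torque"]).round(2),np.degrees(np.arctan2(R[1,0],R[0,0])))
w=cam("wrist");S=cam("scene")
g=lambda c:(np.clip(c["pixels"][:,:,::-1]/255.*1.2,0,1)**.6*255).astype(np.uint8)
cv2.imwrite("pics/w25.png",cv2.resize(g(w)[130:290,170:350],None,fx=4,fy=4,interpolation=2))
cv2.imwrite("pics/s25.png",cv2.resize(g(S)[155:230,225:285],None,fx=8,fy=8,interpolation=2))
```

```text
t 19.85 p [ 0.5064 -0.0373  0.0766] x [ 0.965  0.263 -0.   ] y [-0. -0. -1.] z [-0.263  0.965 -0.   ] F [-0.  -0.1 -0.9] w 0.152
[-0.1  0.9 -0.1] [-0.02 -0.02 -0.  ] 15.27044683945317
```

View pics/w25.png

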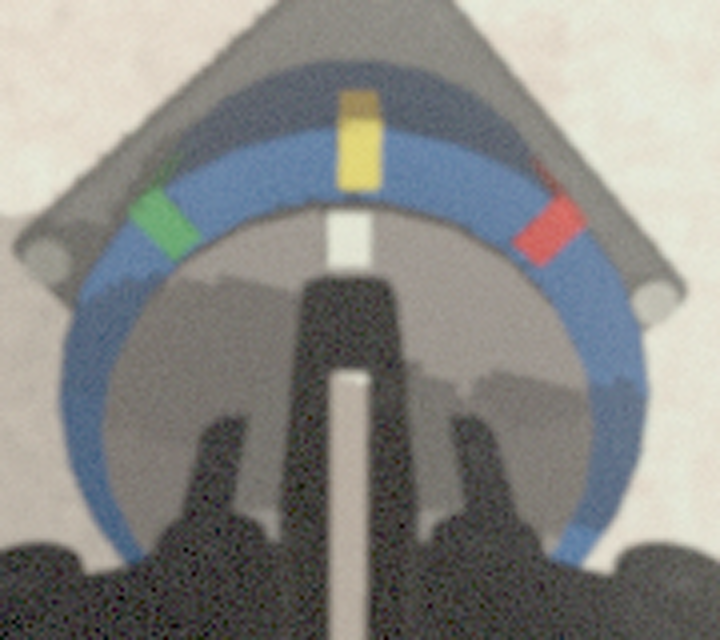

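View pics/s25.png

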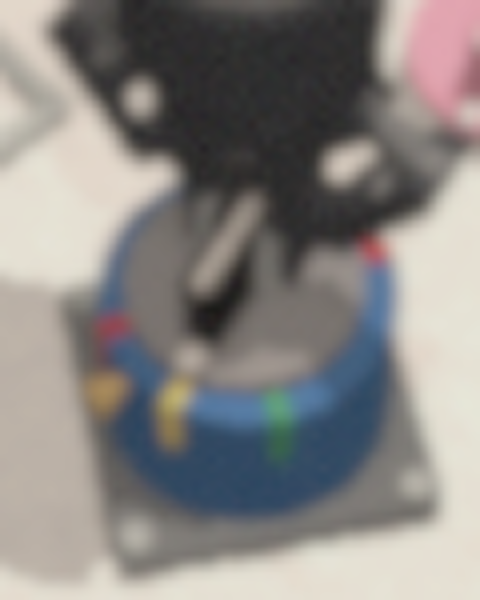

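Emit:
step_arm(
  rows=[
    [0.3,0,0,0,0.02,0,1],
    [0,0.7,0,0,0,0,1],
    [0,0,0,0,0,0,1],
    [0,0,0,0,0,0,1],
  ],
)

```text
t: 20.35
position: [0.5068, -0.0372, 0.0759]
eef_rot: [-1.562, -0.191, 0.191]
contact_force: [0.6, 0.6, -1.9]
gripper_width: 0.149
```

Run:
```python
from pot import *
s,R=st();print((R.T@s["contact_force"]).round(1),(R.T@s["torque"]).round(2),np.degrees(np.arctan2(R[1,0],R[0,0])))
w=cam("wrist");S=cam("scene");T=cam("top")
g=lambda c:(np.clip(c["pixels"][:,:,::-1]/255.*1.2,0,1)**.6*255).astype(np.uint8)
cv2.imwrite("pics/w26.png",cv2.resize(g(w)[130:290,170:350],None,fx=4,fy=4,interpolation=2))
cv2.imwrite("pics/s26.png",g(S)); cv2.imwrite("pics/t26.png",g(T))
mt=mask(T,(3,120,60),(18,255,255),(115,140,140,165)); ms=mask(S,(3,120,60),(18,255,255),(355,75,390,110))
if mt.any(): print("tab",tri(T,cen(mt)[0],S,cen(ms)[0]))
print(cen(ms))
```

```text
t 20.35 p [ 0.5068 -0.0372  0.0759] x [0.971 0.241 0.   ] y [ 0. -0. -1.] z [-0.241  0.971 -0.   ] F [ 0.6  0.6 -1.9] w 0.149
[0.7 1.9 0.4] [ 0.    0.03 -0.07] 13.940467578244395
tab [0.56514355 0.32462143 0.20874888]
(array([373.03252033,  88.82926829]), 123.0)
```

View pics/w26.png

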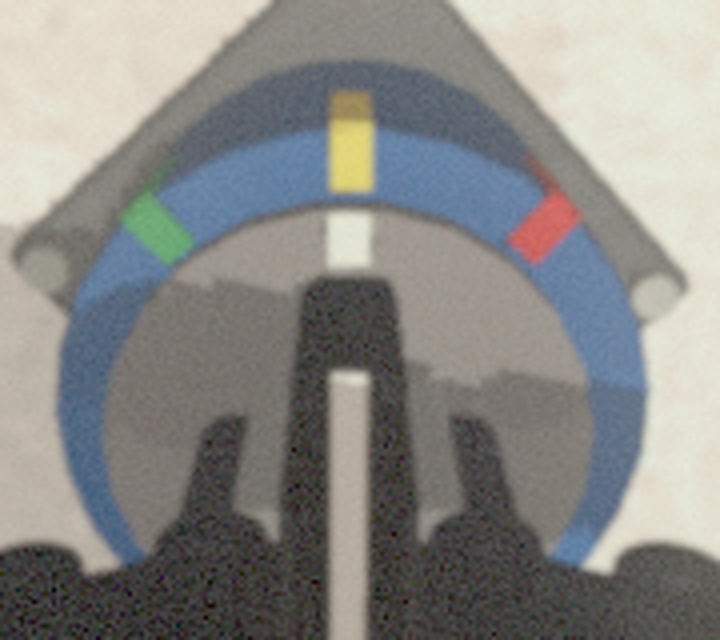

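View pics/s26.png

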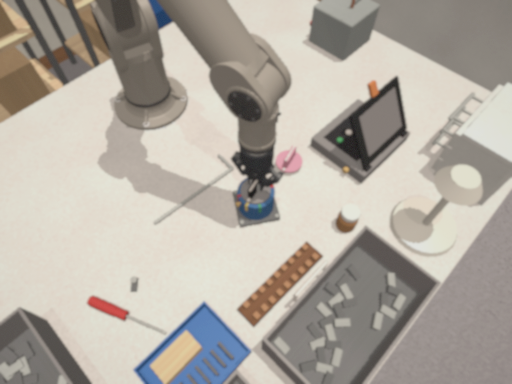

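View pics/t26.png

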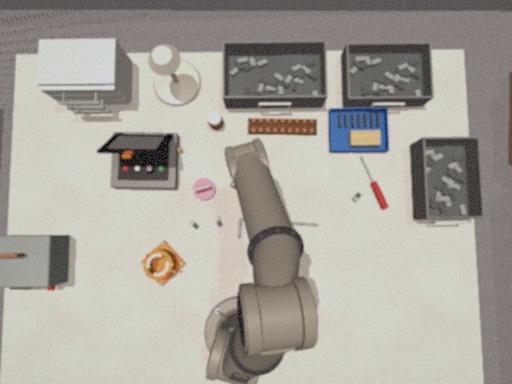

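The yellow mark (column 352), the lid's line (349) and the rim centre (352) now coincide. The screen is unchanged and the other things on the bench look unmoved. Handing in.

Run:
```python
from h import *
print(manip.hand_in()); st()
```

```text
the job is handed in; nothing more can be done
None
the job is handed in; nothing more can be done
```

I raised the screen and let go of it. Then I set the lid into the blue pot, turned it to the yellow marks and handed in with the lid still gripped, at about 20.5 s of the 59 s.

- **Screen:** the hand's travel along the arc gives about 60°. Locating the tab with the top and scene cameras gives 57–59°. The screen had not moved when I checked again just before handing in.
- **Lid in pot:** the lugs went into the slots with no contact force, and the disc met the rim at the predicted height. I turned the lid 42° clockwise by the hand's own reading. In the last wrist picture the bar line, the yellow mark and the pot's centre agree to within about 1 pixel.
- **Catch:** I cannot read it directly. The lid stopped about 12° before a lug would touch it, and the readings during the turn showed no force beyond the lid's weight and no twisting moment.
- **Last force check:** only about the weight of the lid, with the grip width still at the bar's thickness. The lid is resting on the rim or just above it.
- **Other items:** the last scene and top pictures show the other things on the bench where they were, apart from what the arm hid (part of the bent rod in the top view).

Two things disagreed along the way:

- **Fingertips:** they sat about 20 mm behind the TCP, not 14 mm ahead as stated. My first pinch of the tab therefore closed above it, and I repeated it lower.
- **Lid position:** estimates of where the lid sat in the hand differed by up to about 5 mm along the bar. I used a compromise and lowered the lid slowly while watching the force.

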